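# Zero the pistol-grip reader, then read each sample and set it on the mat

### The arm

A 6-joint arm with a two-finger parallel gripper is mounted at the origin on a cart in front of the work surface, level with it; the furniture and walls round the work are solid. World frame = base frame: x ahead of the robot, y to its left, z up, the work surface at z = 0. Lengths are in mm, angles in rad, forces in N, time in s.
With the tool pointing down it reaches from about 325 to 850 mm from the base axis. Payload 4.4 kg.
Tool frame: the origin (TCP) lies at the very end of the fingers, on their centre line; the grasp point (between the pads) lies r.hold_point_z behind it (r.hold_point_z is the distance from the TCP to the grasp point, in mm); z points along the fingers, y is the line along which they close (so a half turn about z gives the same grasp; the last joint's range is limited). The gripper opens to 94 mm and grips with 3 to 60 N. Pads are 16 mm wide; open, the fingers measure 119 mm over their backs; the gripper's body (75 mm by 177 mm) begins 78 mm behind the grasp point.
Start: joints at [-1.454, 0.207, 1.542, -0, 1.393, -0.15], TCP at [151.584, -554.662, 205.447] pointing down, gripper open.
Joint ranges: [-2.73, 2.73], [-0.86, 2.22], [0.23, 2.46], [-1.11, 4.25], [0.08, 2.63], [-2.82, 2.82]. Speed limits (rad/s): [2.79, 2.79, 3.14, 3.14, 3.14, 3.14].

### API

Orientations are given as a unit quaternion [x, y, z, w].
In Python, from plant import r gives the robot as it stands.
- The arm moves only by the shell command python3 -m crank 'ROWS' [OPENING] [FORCE]. ROWS is JSON, a list of rows, each a list of 2 entries, a list of its own where there are three numbers: the shift along the tool's x, y, z in mm, then the turn, a rotation vector about the tool's x, y, z in rad. In form: [[[x, y, z], [rx, ry, rz]], ...]. A call has 1 to 20 rows; each row shifts and turns the commanded pose from where the row before left it, along the tool's axes as they then stand; what a row does not reach is not made up. A row lasts 1/10 s, in which the tool goes at most 50 mm and 8.59 degrees, less where a joint would pass 70% of its speed; a pose out of reach is approached as far as the arm can. A call is refused whole if a number of a shift passes 50 or a number of a turn 0.15, either way. A call with a gripper value outside its range is refused whole. OPENING is the finger opening in mm, from 0 to 94, set as the call begins (- or left out, the last holds). The fingers move at their own pace and stop on an object; FORCE is the grip in N (left out, the last holds). Time passes only in rows, so rows that do not move let the fingers close. It gives the time, the measured TCP pose, the force, the opening and the grip force at its end, in the units of the state.
- r.get_state(): the state, without advancing time (a new reading comes with each control period).
- r.snapshot(name): name is "side" or "top"; returns a dict with "pixels" (384x512x3 uint8, blue, green, red), "range_z" (384x512 float32, mm along the optical axis (not along the pixel's ray), 0 where there is no reading), "fx", "fy", "cx", "cy" (pixels), "dist_coeffs" ([k1, k2, p1, p2, k3] as OpenCV has them; the pictures are not rectified), "origin" and "attitude" of the camera in the world. Camera axes: x right, y down, z forward; pixel columns grow to the right and rows downward; lengths in mm; the calibration is good to about 2 mm. A picture is of the moment at which its call begins.
- r.job_done(): hands the job in; it is judged then, once.
The state is a dict: "time": time; "joint_pos": joint angles; "joint_velocities": joint speeds; "joint_efforts": joint torques, N m; "tool_pos": TCP position; "eef_rot": TCP orientation; "wrist_force": force on the tool from outside, world axes, zero at the start; "ft_torque": the same for the moment, N m; "grip_width": finger opening in mm; "finger_force": force on a finger pad.
Only numpy, scipy, OpenCV 4.12 (cv2) and the standard library are available. Lean on these libraries where they do the work, as an engineer would, in place of code of your own. Each camera call takes 0.05 s, during which the arm holds its last target. There are 200 camera calls.

### The job

Turn the knob on top of the pistol-grip reader until its pointer stands on the long zero mark, and let it go. Then take the samples standing on the worktop (two or three of the amber bottle, white bottle, glass beaker and rubber stopper), one at a time from the tallest to the shortest: stand each in the middle of the pad in front of the reader, squeeze the trigger fully home so that the flag on the reader rises, release it, and stand the sample upright with its whole base on the white mat at the right. Leave the pocket meter, the pipette filler and the tape roll where they are.

Things in the scene. Friction and masses are not known exactly. Their poses are not given: they have to be found in the camera images.
- reader_stand: Pistol-grip optical reader lying on its side, bolted on a dark steel plate 150 x 270 x 6 mm (x -70 to 80) fixed to the worktop. Origin: underside, middle of the length, z up. Grey housing along y: x 6 to 54, y -2 to 102, z 52 to 100 mm; the black nose runs on to y = -34 and looks along -y at the pad. White dial (top z 104.5) and zero knob (top z 135, the highest part) on the housing
- pad (a point): Centre of the top of the sample pad, a bare 76 x 76 mm aluminium square let flush into the plate before the nose: at (30, -85, 6) mm in the reader stand's frame. The nose's tip is 50 mm from it
- grip: The reader's fixed black pistol grip, a level bar sticking out of the housing to the stand's -x (to the robot). Origin at (0, 56, 76) mm in the stand's frame, same axes; the bar spans x -90 to 10, y -16 to 16, z -17 to 17 mm about it. Back face (+y) bare; the trigger lies along its front face (-y). Clear below it down to the plate
- trigger (a joint): Sprung trigger, a grey lever 68 x 8 x 22 mm in front (-y) of the grip. Upright hinge at (-2, 20, 76) mm in the stand's frame, lever to -x. 0 rad = released (16 mm gap to the grip), 0.23 = fully home. Springs back by itself; 43 mm from the hinge it takes 3 N to start, 9 N to hold home. Grip plus trigger there measure 56 mm across (along y) released, 46 mm home
- trigger_face (a point): Point on the trigger's outer face where it is pressed, 43 mm from its hinge; released, it is at (-45, 16, 76) mm in the stand's frame
- zero_knob (a joint): Angle of the zero knob about the upright axis at (30, 63) mm in the stand's frame. 0 rad = pointer on the dial's long zero mark, on the nose side (stand's -y); positive is anticlockwise from above. Starts 0.5 to 1.4 rad anticlockwise of zero, stops at +-2.2 rad, stays where it is left, turns with about 0.04 N m
- knob_grip (a point): Point on the knob's axis, in its black bar grip (44 mm long, 12 mm wide, z from -16 to +10 mm about this point, so the bar's top is at z 135 mm in the stand's frame). The point turns with the knob: the bar lies along its y, the pointer at -y; the point's x runs across the bar
- zero_mark (a point): Middle of the long black zero mark on the dial plate
- mat: Flat plain white plastic mat, 215 (its x) x 130 (its y) x 3 mm, fixed to the black worktop on the right; a bench meter (0.11 m high) and a jointed electrode arm (0.21 m high) stand between it and the reader, and a lamp hangs beyond its far end. Origin: centre of its underside, z up
- amber_bottle: Amber glass reagent bottle with screw cap, the tallest: 66 mm diameter, 139 mm tall (body straight to about 105 mm), 0.28 kg, slippery glass. Origin: centre of its underside, z up. May be absent
- white_bottle: White plastic screw-cap bottle, second tallest: 49 mm diameter, 100 mm tall (body straight to about 70 mm), about 0.11 kg. Origin: centre of its underside, z up. May be absent
- beaker: Small clear glass beaker with a spout, third tallest: 61 mm tall, 58 mm over the rim, body 52 mm diameter from 8 to 52 mm up, 45 g. Origin: centre of its underside, z up. May be absent
- stopper: Red-brown solid rubber stopper, the shortest: 26 mm tall, 35 mm wide at the top, narrower at the foot. Origin: centre of its underside, z up. May be absent
- flag_top (a point): Top of the white button-shaped flag on the housing's top near the nose, at (30, 10) mm in the stand's frame; it is geared to the trigger and rises from z = 111.5 mm (trigger released) to 134.5 mm (fully home)
- digital_meter: Bystander: white pocket meter, 112 x 56 x 31 mm, on the worktop in front of the bench meter; origin at the centre of its underside
- pipette_filler: Bystander: red rubber pipette filler, a ball 54 mm across with a neck, 80 mm tall; origin at the centre of its underside
- tape_roll: Bystander: roll of tape lying flat, 96 mm across, 25 mm high, behind the bench meter; origin at the centre of its underside

How it is judged:
By the outcome, as a careful person would: the job done as asked, in the order asked, and still so for the second after the job is handed in, with the robot touching nothing.
Of amber_bottle, white_bottle, beaker, stopper only 2 to 3 are there at a start; the rules pass over those that are not, and their reading is None.
At some moment in a run one of beaker, stopper may be knocked a few centimetres aside while the robot is not near it.
It also fails if it takes over 210 s, if anything falls off the work surface, if the arm or the gripper's body presses on something with over 40 N, if the wrist force passes 120 N, or if a joint passes its speed limit or range.

## Working session

There is one attempt and no reset: what is moved stays moved. The work goes in short steps, Python scripts to look and compute and a shell command to move; the robot and the scene stay as the last step left them, time stands still between calls to the robot, and variables do not carry over. Pictures are saved under pics/ and viewed, at most 14 in all, crops included, and the job is handed in when it is done.

```bash
ls; mkdir -p pics; cat > h.py <<'E'
import numpy as np, cv2
from scipy.spatial.transform import Rotation as R
from plant import r
def snap(n,png=None):
    s=r.snapshot(n)
    if png: cv2.imwrite('pics/'+png,s['pixels'])
    return s
def att(s):
    a=np.array(s['attitude'],float)
    return R.from_quat(a).as_matrix() if a.size==4 else a.reshape(3,3)
def cloud(s):
    K=np.array([[s['fx'],0,s['cx']],[0,s['fy'],s['cy']],[0,0,1.]])
    h,w=s['range_z'].shape
    u,v=np.meshgrid(np.arange(w),np.arange(h))
    p=cv2.undistortPoints(np.stack([u,v],-1).reshape(-1,1,2).astype(float),K,np.array(s['dist_coeffs'],float)).reshape(h,w,2)
    z=s['range_z'].astype(float)
    P=np.dstack([p[...,0]*z,p[...,1]*z,z])@att(s).T+np.array(s['origin'])
    P[z<=0]=np.nan
    return P
def st():
    s=r.get_state(); 
    print('t',round(s['time'],2),'tcp',np.round(s['tool_pos'],1),'q',np.round(s['eef_rot'],4),'F',np.round(s['wrist_force'],1),'w',np.round(s['grip_width'],1),'gf',np.round(s['finger_force'],1),'j',np.round(s['joint_pos'],3))
    return s
E
python3 - <<'E'
from h import *
st(); print(r.hold_point_z)
for n in('top','side'):
    s=snap(n,n+'1.png'); print(n,s['origin'],s['attitude'],s['fx'])
    np.save(n+'1.npy',cloud(s))
E
```

```text
pics
t 0.0 tcp [ 151.5 -553.9  204.3] q [ 0.9911  0.133  -0.     -0.0011] F [0.  0.2 0.6] w 93.8 gf 0.0 j [-1.455  0.207  1.543 -0.     1.393 -0.15 ]
18.8
top [ 309.10620221  -30.22684    1300.11159136] [ 0.70861287 -0.6996929   0.05493413 -0.07266285] 352.1510685490708
side [181.67796363 879.23806324 644.04463878] [-0.15421673  0.8461691  -0.50050311  0.09854793] 366.99231377605673
```

View pics/top1.png

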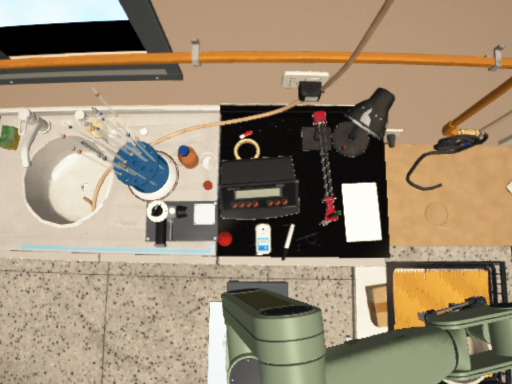

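View pics/side1.png

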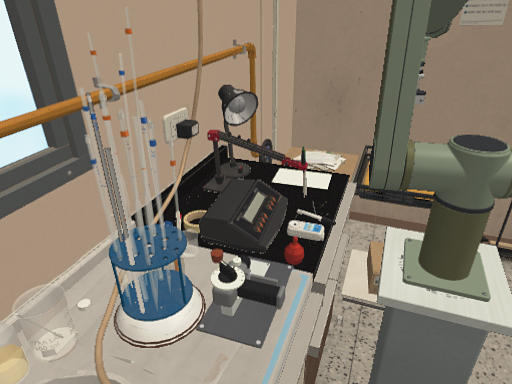

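```bash
python3 - <<'E'
from h import *
a=cv2.imread('pics/top1.png'); b=cv2.imread('pics/side1.png')
c=cv2.resize(a[130:250,125:285],(800,600),interpolation=cv2.INTER_CUBIC)
cv2.imwrite('pics/c1.png',c)
c=cv2.resize(b[235:355,185:345],(800,600),interpolation=cv2.INTER_CUBIC)
cv2.imwrite('pics/c2.png',c)
P=np.load('top1.npy')
for u,v in [(187,155),(207,184),(147,203),(217,203),(205,213),(343,183),(380,183),(381,240),(347,240),(157,210),(150,230),(225,239),(262,238),(217,230),(330,210),(288,200)]: print((u,v),np.round(P[v,u]))
E
```

```text
(187, 155) [658. 237. 125.]
(207, 184) [575. 179.  28.]
(147, 203) [503. 406.  12.]
(217, 203) [507. 141.  10.]
(205, 213) [469. 185.   8.]
(343, 183) [ 589. -330.    3.]
(380, 183) [ 591. -471.    2.]
(381, 240) [ 377. -465.    0.]
(347, 240) [ 376. -337.    9.]
(157, 210) [462. 329. 132.]
(150, 230) [403. 389.   7.]
(225, 239) [371. 100.  78.]
(262, 238) [379. -27.  27.]
(217, 230) [406. 138.  11.]
(330, 210) [ 469. -254.  130.]
(288, 200) [ 512. -118.   63.]
```

View pics/c1.png

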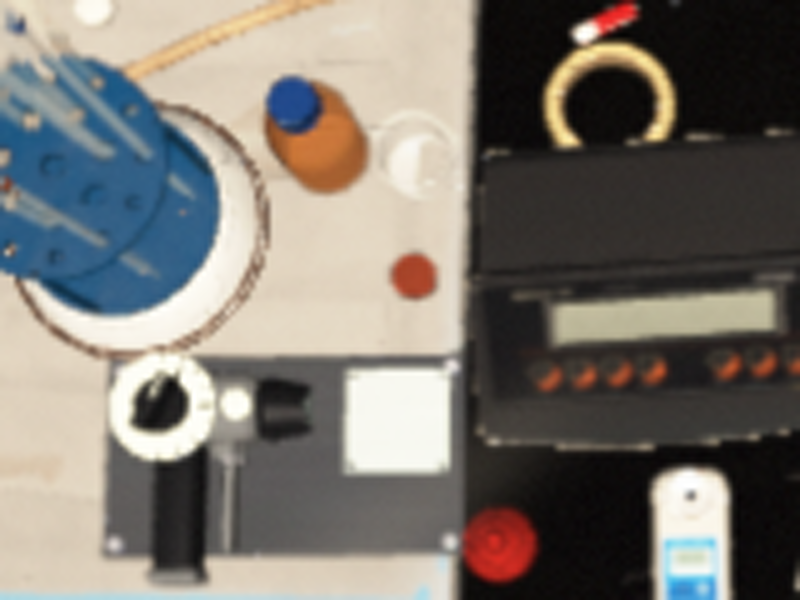

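View pics/c2.png

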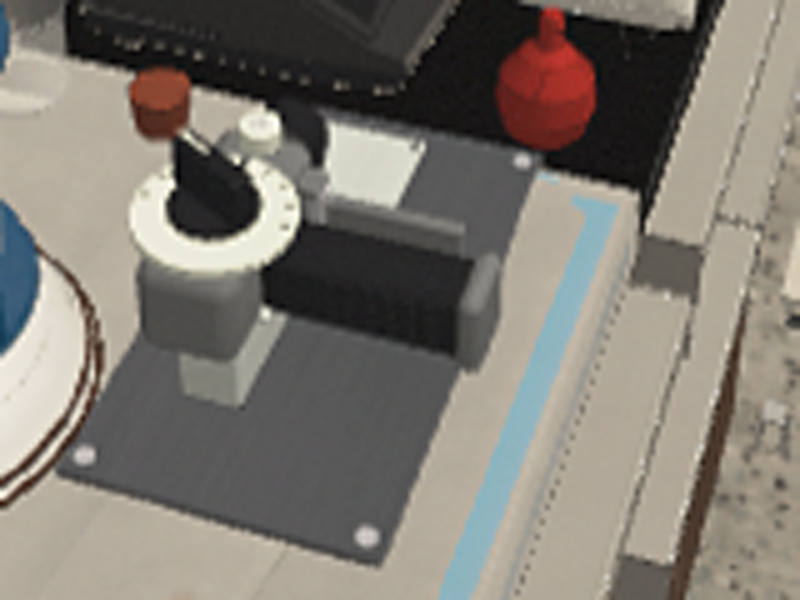

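```bash
cat >> h.py <<'E'
def onplane(s,uv,z):
    K=np.array([[s['fx'],0,s['cx']],[0,s['fy'],s['cy']],[0,0,1.]])
    p=cv2.undistortPoints(np.array(uv,float).reshape(-1,1,2),K,np.array(s['dist_coeffs'],float)).reshape(-1,2)
    d=np.c_[p,np.ones(len(p))]@att(s).T; o=np.array(s['origin'])
    return o+d*((z-o[2])/d[:,2])[:,None]
def blob(m,seed):
    n,l=cv2.connectedComponents(m.astype(np.uint8)); 
    return l==l[seed[1],seed[0]]
def rect(s,m,z):
    v,u=np.nonzero(m); X=onplane(s,np.c_[u,v],z)[:,:2].astype(np.float32)
    rc=cv2.minAreaRect(X); return rc
E
python3 - <<'E'
from h import *
s=snap('top'); P=cloud(s); im=s['pixels'].astype(int); g=im.mean(2)
print('mat',rect(s,blob((g>200),(360,210)),3))
print('pad',rect(s,blob((g>200),(205,215)),6))
cor=onplane(s,np.array([(108,357),(462,357),(458,553),(103,553)])/5+[125,130]-0.4,6); print('plate',np.round(cor,1),cor.mean(0))
hsv=cv2.cvtColor(s['pixels'],cv2.COLOR_BGR2HSV)
x=P[...,0];y=P[...,1];z=P[...,2]
def sel(x0,x1,y0,y1,z0,z1): return (x>x0)&(x<x1)&(y>y0)&(y<y1)&(z>z0)&(z<z1)
for nm,b in dict(amber_all=(600,720,190,290,25,170),ambercap=(600,720,190,290,122,170),stopper=(540,610,150,215,18,40),beaker=(590,690,130,185,10,80),knob=(420,510,280,380,118,150),flag=(430,510,240,290,105,140),grip=(350,440,270,380,80,110)).items():
    m=sel(*b); q=P[m]; 
    if len(q): print(nm,len(q),np.round(q.mean(0),1),np.round(q.min(0)),np.round(q.max(0)))
    if nm=='knob':
        c=q[:,:2]-q[:,:2].mean(0); U,S,V=np.linalg.svd(c); print(V,S)
# side cam
s=snap('side'); P=cloud(s);x=P[...,0];y=P[...,1];z=P[...,2]; g=s['pixels'].astype(int).mean(2)
for nm,b in dict(amber_all=(600,720,190,290,25,170),ambercap=(600,720,190,290,122,170),stopper=(540,610,150,215,18,40),beaker=(590,690,120,185,10,80),knob=(420,510,280,380,118,150),flag=(430,510,240,290,105,140),grip=(350,440,270,380,60,110)).items():
    m=sel(*b); q=P[m]; 
    if len(q): print(nm,len(q),np.round(q.mean(0),1),np.round(q.min(0)),np.round(q.max(0)))
    if nm=='knob':
        c=q[:,:2]-q[:,:2].mean(0); U,S,V=np.linalg.svd(c); print(V,S)
cor=onplane(s,np.array([(262,110),(540,158),(383,563),(58,475)])/5+[185,235]-0.4,6); print('plate',np.round(cor,1))
st()
E
```

```text
mat ((482.5209655761719, -394.0867004394531), (214.8372802734375, 130.29815673828125), 3.2185442447662354)
pad ((471.2236633300781, 187.88970947265625), (78.5648193359375, 78.01182556152344), 0.8296908736228943)
plate [[511.8 411.4   6. ]
 [514.9 142.2   6. ]
 [369.4 140.4   6. ]
 [364.5 405.4   6. ]] [440.15794562 274.84637835   6.        ]
amber_all 398 [661.  237.4  95.3] [637. 190.  26.] [701. 283. 149.]
ambercap 100 [669.5 247.3 140.6] [654. 231. 122.] [689. 267. 149.]
stopper 69 [571.2 176.   29.5] [555. 159.  21.] [586. 194.  36.]
beaker 151 [649.4 163.2  29.4] [590. 144.  10.] [688. 185.  67.]
knob 72 [460.7 333.8 133.5] [441. 284. 118.] [482. 352. 143.]
[[-0.75809586  0.65214314]
 [-0.65214314 -0.75809586]] [112.93742811  64.56518986]
flag 34 [462.  280.2 112.9] [448. 259. 105.] [476. 289. 119.]
grip 355 [398.6 318.6  95.5] [352. 279.  80.] [440. 364. 110.]
amber_all 181 [648.2 235.5  58.6] [633. 190.  25.] [678. 285. 143.]
ambercap 31 [665.8 240.7 140.9] [654. 231. 139.] [678. 248. 143.]
stopper 106 [568.3 181.1  26.9] [554. 162.  18.] [585. 195.  31.]
beaker 431 [634.3 138.   45. ] [590. 120.  10.] [684. 185.  80.]
knob 178 [458.1 340.2 131.5] [439. 322. 118.] [481. 351. 140.]
[[-0.91110364  0.41217733]
 [ 0.41217733  0.91110364]] [180.27958855  47.05067592]
flag 37 [460.  283.7 113.1] [452. 276. 105.] [470. 290. 116.]
grip 1207 [401.1 329.6  89. ] [350. 282.  60.] [440. 373. 110.]
plate [[523.  149.2   6. ]
 [368.4 135.2   6. ]
 [359.2 402.    6. ]
 [506.3 409.1   6. ]]
t 0.2 tcp [ 151.5 -554.2  204.7] q [ 9.911e-01  1.330e-01 -0.000e+00 -7.000e-04] F [-0.4 -0.3 -0.3] w 93.9 gf 0.0 j [-1.455  0.207  1.542 -0.     1.394 -0.151]
```

```bash
python3 - <<'E'
from h import *
s=snap('top'); P=cloud(s); g=s['pixels'].astype(int).mean(2)
f=lambda u,v:np.array([[u/5+125-.4,v/5+130-.4]])
print('dial',onplane(s,f(162,406),104.5)); print('flag',onplane(s,f(237,404),111.5))
# grip outline in crop: x 153..205, end v 580
print('grip end',onplane(s,np.r_[f(150,580),f(207,580)],93))
print('trig',onplane(s,np.r_[f(221,550),f(238,550)],87))
print('stopper',onplane(s,f(414,276),26)); print('beaker rim',onplane(s,np.r_[f(382,150),f(458,150),f(418,110),f(418,198)],61)); print('cap',onplane(s,f(294,104),139)); print('amber foot arc',onplane(s,np.r_[f(330,193),f(368,160)],5))
print('knob ends',onplane(s,np.r_[f(183,372),f(137,424)],135))
m=blob((g>200),(205,215)); v,u=np.nonzero(m); X=onplane(s,np.c_[u,v],6); print('padcen',X.mean(0), len(u))
b=snap('side'); Pb=cloud(b)
f=lambda u,v:[(u/5+185-.4,v/5+235-.4)]
print('S dial',onplane(b,f(215,213),104.5),'flag',onplane(b,f(260,122),111.5),'knob top ends',onplane(b,f(178,135)+f(255,195),135),'stopper',onplane(b,f(160,88),26), 'pad cor',onplane(b,f(425,143)+f(393,208),6))
cv2.imwrite('pics/c3.png',cv2.resize(b['pixels'][200:300,190:323],(798,600),interpolation=cv2.INTER_CUBIC))
E
```

```text
dial [[462.42379067 337.16135087 104.5       ]]
flag [[463.63466062 282.57632814 111.5       ]]
grip end [[342.98760674 341.81807066  93.        ]
 [343.80931229 301.8736038   93.        ]]
trig [[364.79194435 294.79619514  87.        ]
 [365.01622823 282.85161596  87.        ]]
stopper [[572.2293505 177.3711382  26.       ]]
beaker rim [[659.08912685 199.06233959  61.        ]
 [659.42302962 143.05372922  61.        ]
 [689.73866912 173.73640795  61.        ]
 [623.03060177 171.04457719  61.        ]]
cap [[669.74935899 247.57106079 139.        ]]
amber foot arc [[640.6799308  247.96023734   5.        ]
 [666.91482206 219.87716181   5.        ]]
knob ends [[481.90879025 314.75561371 135.        ]
 [446.03128724 344.23988001 135.        ]]
padcen [467.67819347 188.08815768   6.        ] 410
S dial [[461.29918606 333.69244066 104.5       ]] flag [[463.98978557 278.14799624 111.5       ]] knob top ends [[481.29551956 325.00001214 135.        ]
 [434.55233763 348.85172074 135.        ]] stopper [[571.99537628 173.77955522  26.        ]] pad cor [[429.60770625 144.69880345   6.        ]
 [428.23470516 199.02033853   6.        ]]
```

```bash
cat >> h.py <<'E'
def go(x,y,z,phi):
    """how far from here to a tool-down pose: world shift expressed in tool axes, and turn about tool z"""
    s=st(); T=R.from_quat(s['eef_rot']).as_matrix(); d=T.T@(np.array([x,y,z])-s['tool_pos'])
    ph=np.arctan2(T[1,0],T[0,0]); rz=-((phi-ph+np.pi)%(2*np.pi)-np.pi)
    G=R.from_matrix(T.T@np.array([[np.cos(phi),np.sin(phi),0],[np.sin(phi),-np.cos(phi),0],[0,0,-1]])).as_rotvec()
    c,n=np.cos(phi),np.sin(phi); D=np.array([[c,n,0],[n,-c,0],[0,0,-1]]).T@(np.array([x,y,z])-s['tool_pos'])
    print('phi',round(ph,4),'rz',round(rz,3),'rotvec',np.round(G,3),'shift now',np.round(d,1),'shift after turn',np.round(D,1))
STAND=np.array([435.5,272.1]); YAW=0.03
def sw(x,y):
    c,n=np.cos(YAW),np.sin(YAW); return STAND+[c*x-n*y,n*x+c*y]
E
python3 - <<'E'
from h import *
for n in('top1','side1'):
    P=np.load(n+'.npy'); q=P.reshape(-1,3); 
    for zl in (100,145,200,260):
        m=(q[:,0]>540)&(q[:,0]<900)&(q[:,1]>140)&(q[:,1]<420)&(q[:,2]>zl)&(q[:,2]<zl+70); m&=~((abs(q[:,0]-670)<36)&(abs(q[:,1]-248)<36)&(q[:,2]<150))
        k=q[m]; print(n,zl,len(k), 'min y',np.round(k[np.argsort(k[:,1])[:4]]) if len(k) else '', 'x>',np.round(np.percentile(k[:,0],[0,50,100])) if len(k) else '')
go(*sw(30,63),300,2.57)
E
```

```text
top1 100 731 min y [[881. 140. 153.]
 [881. 140. 123.]
 [879. 141. 118.]
 [881. 141. 146.]] x> [555. 881. 886.]
top1 145 1606 min y [[881. 140. 153.]
 [881. 140. 205.]
 [880. 140. 178.]
 [880. 141. 200.]] x> [541. 667. 886.]
top1 200 907 min y [[882. 140. 231.]
 [881. 140. 205.]
 [882. 141. 252.]
 [881. 141. 226.]] x> [550. 881. 887.]
top1 260 1383 min y [[884. 141. 298.]
 [883. 141. 275.]
 [883. 141. 319.]
 [882. 141. 296.]] x> [551. 872. 890.]
side1 100 1861 min y [[881. 179. 123.]
 [881. 180. 136.]
 [881. 180. 149.]
 [880. 180. 168.]] x> [553. 879. 884.]
side1 145 2991 min y [[882. 180. 174.]
 [881. 180. 149.]
 [880. 180. 193.]
 [880. 180. 168.]] x> [540. 878. 884.]
side1 200 2430 min y [[883. 177. 246.]
 [882. 178. 220.]
 [881. 179. 258.]
 [880. 179. 223.]] x> [550. 878. 884.]
side1 260 3179 min y [[879. 140. 321.]
 [879. 162. 323.]
 [879. 163. 307.]
 [880. 163. 304.]] x> [548. 868. 890.]
t 0.3 tcp [ 151.6 -554.4  205. ] q [ 9.911e-01  1.330e-01  0.000e+00 -4.000e-04] F [ 0.5 -0.  -0.2] w 93.9 gf 0.0 j [-1.454  0.207  1.542  0.     1.394 -0.15 ]
phi 0.2668 rz -2.303 rotvec [-0.000e+00 -1.000e-03 -2.303e+00] shift now [ 535.7 -776.7  -94.3] shift after turn [219.2 917.6 -95. ]
```

```bash
python3 -m crank '[[[0,0,-6],[0,0,-0.144]],[[0,0,-6],[0,0,-0.144]],[[0,0,-6],[0,0,-0.144]],[[0,0,-6],[0,0,-0.144]],[[0,0,-6],[0,0,-0.144]],[[0,0,-6],[0,0,-0.144]],[[0,0,-6],[0,0,-0.144]],[[0,0,-6],[0,0,-0.144]],[[0,0,-6],[0,0,-0.144]],[[0,0,-6],[0,0,-0.144]],[[0,0,-6],[0,0,-0.144]],[[0,0,-6],[0,0,-0.144]],[[0,0,-6],[0,0,-0.144]],[[0,0,-6],[0,0,-0.144]],[[0,0,-6],[0,0,-0.144]],[[0,0,-6],[0,0,-0.144]]]' 94 20
python3 - <<'E'
from h import *
go(400,-400,300,2.57)
go(*sw(30,63),300,2.57)
E
```

```text
time: 1.9
tool_pos: [151.6, -554.5, 301.6]
eef_rot: [0.279, 0.96, 0.0, -0.0]
wrist_force: [-0.4, -1.0, 0.5]
grip_width: 93.6
finger_force: 0.0
t 1.9 tcp [ 151.6 -554.5  301.6] q [ 2.787e-01  9.604e-01  1.000e-04 -0.000e+00] F [-0.4 -1.   0.5] w 93.6 gf 0.0 j [-1.454  0.15   1.411  0.     1.581 -2.46 ]
phi 2.5767 rz 0.007 rotvec [ 0.    -0.     0.007] shift now [-127.1  263.5    1.6] shift after turn [-125.3  264.4    1.6]
t 1.9 tcp [ 151.6 -554.5  301.6] q [ 2.787e-01  9.604e-01  1.000e-04 -0.000e+00] F [-0.4 -1.   0.5] w 93.6 gf 0.0 j [-1.454  0.15   1.411  0.     1.581 -2.46 ]
phi 2.5767 rz 0.007 rotvec [ 0.    -0.     0.007] shift now [213.1 919.2   1.8] shift after turn [219.3 917.8   1.6]
```

```bash
python3 -m crank '[[[-12.7,26.4,0],[0,0,0]],[[-12.7,26.4,0],[0,0,0]],[[-12.7,26.4,0],[0,0,0]],[[-12.7,26.4,0],[0,0,0]],[[-12.7,26.4,0],[0,0,0]],[[-12.7,26.4,0],[0,0,0]],[[-12.7,26.4,0],[0,0,0]],[[-12.7,26.4,0],[0,0,0]],[[-12.7,26.4,0],[0,0,0]],[[-12.7,26.4,0],[0,0,0]]]' >/dev/null
python3 -m crank '[[[18,34.5,0],[0,0,0]],[[18,34.5,0],[0,0,0]],[[18,34.5,0],[0,0,0]],[[18,34.5,0],[0,0,0]],[[18,34.5,0],[0,0,0]],[[18,34.5,0],[0,0,0]],[[18,34.5,0],[0,0,0]],[[18,34.5,0],[0,0,0]],[[18,34.5,0],[0,0,0]],[[18,34.5,0],[0,0,0]],[[18,34.5,0],[0,0,0]],[[18,34.5,0],[0,0,0]],[[18,34.5,0],[0,0,0]],[[18,34.5,0],[0,0,0]],[[18,34.5,0],[0,0,0]],[[18,34.5,0],[0,0,0]],[[18,34.5,0],[0,0,0]],[[18,34.5,0],[0,0,0]],[[18,34.5,0],[0,0,0]],[[0,0,0],[0,0,0]]]' | head -3
python3 - <<'E'
from h import *
go(*sw(30,63),300,2.57)
E
```

```text
time: 4.9
tool_pos: [466.9, 339.0, 300.6]
eef_rot: [0.279, 0.96, 0.0, -0.001]
t 4.9 tcp [466.9 339.  300.6] q [ 2.792e-01  9.602e-01  4.000e-04 -7.000e-04] F [ 0.7 -0.2 -0.3] w 94.1 gf 0.0 j [ 4.770e-01  1.550e-01  1.407e+00  1.000e-03  1.580e+00 -5.280e-01]
phi 2.5757 rz 0.006 rotvec [ 0.    -0.001  0.006] shift now [ 1.1 -4.3  0.6] shift after turn [ 1.1 -4.3  0.6]
```

```bash
python3 - <<'E'
from h import *
q=np.r_[np.load('top1.npy').reshape(-1,3),np.load('side1.npy').reshape(-1,3)]
for z0,z1 in((10,60),(60,110),(110,160),(160,200),(200,250),(250,320),(320,450)):
    m=(q[:,0]>505)&(q[:,0]<640)&(q[:,1]>250)&(q[:,1]<460)&(q[:,2]>z0)&(q[:,2]<z1);k=q[m]
    H,_,_=np.histogram2d(k[:,0],k[:,1],bins=[np.arange(505,641,15),np.arange(250,461,30)]); print(z0,z1);print(H.astype(int))
E
```

```text
10 60
[[  7   6   9  53 133 138  20]
 [  1   1  26 120 140 171 176]
 [  0   0  67  73  31  86 184]
 [  0  13  58   8   0   4 116]
 [  0  20  31   1   0   0  53]
 [  0  24  19   0   0   0  17]
 [  0  29  13   1   0   0   4]
 [  2  24  16   0   0   0   1]
 [ 22  21  15   0   0   0   6]]
60 110
[[  0   0   0   0   0   0   0]
 [  0   0   0   2  50  50   0]
 [  0   0   0  58  82 100  31]
 [  0   0  17 111  92  98  79]
 [  0   0  31  63 105  74 113]
 [  0   0  36  89  63  75  78]
 [  0   0  73  67  55  82 129]
 [  0   0  52 126  23  50  72]
 [  6   0  50  13  43  16 101]]
110 160
[[ 0  0  0  0  0  0  0]
 [ 0  0  0  0 20 36  0]
 [ 0  0  0  0  7  7  0]
 [ 0  0  0 71  0  0  1]
 [ 0  0  0  0 57 28 78]
 [ 0  0  0  0  0 33  4]
 [ 0  0  0  0  0 37 95]
 [ 0  0 11  0  0  6 37]
 [ 0  0  7  0  0  0 64]]
160 200
[[  0   0   0   0   0   0   0]
 [  0   0   0   2  49  45   0]
 [  0   0   0  59 100 117  33]
 [  0   0  13  84 112 112 116]
 [  0   0  28  90  58 100 134]
 [  0   0  61  70  87  26  92]
 [  0   0  71  74  59  76 100]
 [  0   0  39  54  58  67  66]
 [  0   0  48  40  57  49 103]]
200 250
[[  0   0   0   0   0   0   0]
 [  0   0   0   0   2   0   0]
 [  0   0   0   0   2   0   0]
 [  0   0   0  88  39   0  10]
 [  0   0   1   3  64  79 107]
 [  0   0   0   1   3   5   4]
 [  0   0   1   2   0  27 133]
 [  0   0  47  62   1  17  62]
 [  0   0   0  10  54  22  99]]
250 320
[[  0   0   0   0   0   0   0]
 [  0   0   0   0   0   0   0]
 [  0   0   0  19   0   0   0]
 [  0   0   0 110 122   0  33]
 [  0   0   0   0  43 235 165]
 [  0   0   0   0   0   3   3]
 [  0   0   0  11   0  14 245]
 [  0   0  97  58   0  32 163]
 [  0   0   0  33  26  32  91]]
320 450
[[  0   0   0   0   0   0   0]
 [  0   0   0   0   0   0   0]
 [  0   0   0 144   0   0   0]
 [  0   0   0  84 395  20 169]
 [  0   0   0   0   8 311 305]
 [  0   0   0   0   0   2   2]
 [  0   0   0  77   0   1 503]
 [  0   0 321 220   0  72 448]
 [  0   0   2 198   0 250  57]]
```

```bash
python3 -m crank '[[[0.5,-2,0],[-0.1,0,0]],[[0.5,-2,0],[-0.1,0,0]],[[0,0,0],[0,0,0]]]' | head -3
python3 - <<'E'
from h import *
k=sw(30,63); h=np.array([.54,.84]); print(k)
go(*(k+2.8*h),170,2.57); go(*(k+2.8*h),110,2.57)
s=snap('top','k1.png'); b=snap('side')
c=np.hstack([cv2.resize(s['pixels'][180:260,125:205],(400,400),interpolation=cv2.INTER_CUBIC),cv2.resize(b['pixels'][200:300,190:290],(400,400),interpolation=cv2.INTER_CUBIC)])
cv2.imwrite('pics/k2.png',c)
E
```

```text
time: 5.2
tool_pos: [462.3, 329.8, 299.7]
eef_rot: [0.281, 0.955, 0.095, 0.027]
[463.5967845  335.97151713]
t 5.2 tcp [462.3 329.8 299.7] q [0.2811 0.9546 0.0946 0.0271] F [-1.3 -1.3  0.2] w 93.8 gf 0.0 j [ 0.399  0.003  1.586  0.114  1.392 -0.61 ]
phi 2.5689 rz -0.001 rotvec [ 0.197 -0.001 -0.001] shift now [  2.1 -16.8 128.9] shift after turn [  2.2   8.7 129.7]
t 5.2 tcp [462.3 329.8 299.7] q [0.2811 0.9546 0.0946 0.0271] F [-1.3 -1.3  0.2] w 93.8 gf 0.0 j [ 0.399  0.003  1.586  0.114  1.392 -0.61 ]
phi 2.5689 rz -0.001 rotvec [ 0.197 -0.001 -0.001] shift now [  2.  -28.6 187.7] shift after turn [  2.2   8.7 189.7]
```

View pics/k2.png

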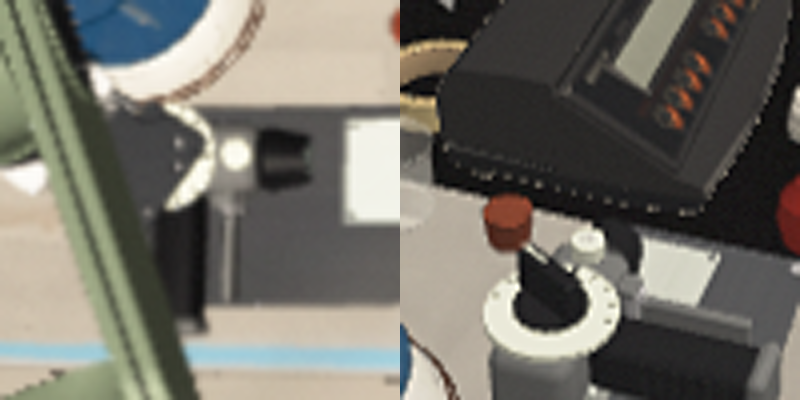

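```bash
python3 -m crank '[[[0.2,-2.8,18.2],[0,0,0]],[[0.2,-2.8,18.2],[0,0,0]],[[0.2,-2.8,18.2],[0,0,0]],[[0.2,-2.8,18.2],[0,0,0]],[[0.2,-2.8,18.2],[0,0,0]],[[0.2,-2.8,18.2],[0,0,0]],[[0.2,-2.8,18.2],[0,0,0]],[[0.2,-2.8,18.2],[0,0,0]],[[0.2,-2.8,18.2],[0,0,0]],[[0.2,-2.8,18.2],[0,0,0]],[[0,0,0],[0,0,0]]]' 40 10
python3 -m crank '[[[0,0,0],[0,0,0]],[[0,0,0],[0,0,0]],[[0,0,0],[0,0,0]],[[0,0,0],[0,0,0]],[[0,0,0],[0,0,0]]]' 0 15
python3 -c "from h import *;go(*(sw(30,63)+[.54*2,.84*2]),116,2.57)"
```

```text
time: 6.4
tool_pos: [468.9, 341.5, 117.1]
eef_rot: [0.28, 0.955, 0.096, 0.028]
wrist_force: [-0.4, -0.2, 0.6]
grip_width: 39.9
finger_force: 0.0
time: 6.9
tool_pos: [464.8, 336.4, 116.0]
eef_rot: [0.279, 0.956, 0.09, 0.026]
wrist_force: [-6.4, -13.8, 7.1]
grip_width: 15.7
finger_force: 15.5
t 6.9 tcp [464.8 336.4 116. ] q [0.2793 0.9556 0.0901 0.0261] F [ -6.4 -13.8   7.1] w 15.7 gf 15.5 j [ 0.413  0.182  1.782  0.122  1.024 -0.645]
phi 2.5729 rz 0.003 rotvec [ 0.188 -0.001  0.003] shift now [0.8 0.9 0.1] shift after turn [ 0.8  0.9 -0. ]
```

```bash
python3 -m crank '[[[0.3,-2.5,0],[0,0,0]],[[0.3,-2.5,0],[0,0,0]],[[0,0,0],[0,0,0]]]'
python3 -m crank '[[[-0.2,0,0],[0,-0.021,0.106]],[[-0.2,0,0],[0,-0.021,0.106]],[[-0.2,0,0],[0,-0.021,0.106]],[[-0.2,0,0],[0,-0.021,0.106]],[[-0.2,0,0],[0,-0.021,0.106]],[[-0.2,0,0],[0,-0.021,0.106]],[[-0.2,0,0],[0,-0.021,0.106]],[[-0.2,0,0],[0,-0.021,0.106]],[[-0.2,0,0],[0,-0.021,0.106]],[[0,0,0],[0,0,0]],[[0,0,0],[0,0,0]]]'
python3 -c "from h import *;go(*(sw(30,63)+[2,0]),116,1.601)"
```

```text
time: 7.2
tool_pos: [464.6, 336.3, 116.2]
eef_rot: [0.28, 0.955, 0.095, 0.029]
wrist_force: [2.8, -2.8, -1.6]
grip_width: 15.3
finger_force: 15.1
time: 8.3
tool_pos: [463.1, 333.4, 116.0]
eef_rot: [0.694, 0.713, 0.068, 0.068]
wrist_force: [-6.0, -8.8, 6.9]
grip_width: 15.0
finger_force: 15.4
t 8.3 tcp [463.1 333.4 116. ] q [0.6942 0.7134 0.0683 0.0677] F [-6.  -8.8  6.9] w 15.0 gf 15.4 j [ 0.529  0.189  1.775 -0.111  1.013  0.552]
phi 1.5979 rz -0.003 rotvec [ 0.193  0.002 -0.003] shift now [2.5 2.5 0.5] shift after turn [2.5 2.6 0. ]
```

```bash
python3 -m crank '[[[0,0,0],[0,0,0]],[[0,0,0],[0,0,0]],[[0,0,0],[0,0,0]],[[0,0,0],[0,0,0]]]' 40
python3 -m crank '[[[0,-2,-10],[0,0,0]],[[0,0,-20],[0,0,0]],[[0,0,-30],[0,0,0]],[[0,0,-30],[0,0,0]],[[0,0,-30],[0.1,0,0]],[[0,0,-30],[0.1,0,0]],[[-20,-30,0],[0,0,0]],[[-30,-30,0],[0,0,0]],[[-40,-30,0],[0,0,0]],[[-40,-30,0],[0,0,0]],[[0,0,0],[0,0,0]]]' 94
python3 - <<'E'
from h import *
st()
s=snap('top'); b=snap('side')
c=np.hstack([cv2.resize(s['pixels'][196:256,140:200],(400,400),interpolation=cv2.INTER_CUBIC),cv2.resize(b['pixels'][250:300,200:250],(400,400),interpolation=cv2.INTER_CUBIC)])
cv2.imwrite('pics/k3.png',c)
g=s['pixels'].astype(int).mean(2)
E
```

```text
time: 8.7
tool_pos: [465.6, 336.1, 116.6]
eef_rot: [0.694, 0.713, 0.073, 0.068]
wrist_force: [-0.5, 0.5, 0.5]
grip_width: 39.7
finger_force: 0.0
time: 9.8
tool_pos: [316.6, 198.1, 262.8]
eef_rot: [0.698, 0.716, -0.0, -0.002]
wrist_force: [0.2, 1.3, 0.4]
grip_width: 93.8
finger_force: 0.0
t 9.8 tcp [316.6 198.1 262.8] q [ 6.981e-01  7.160e-01 -1.000e-04 -1.800e-03] F [0.2 1.3 0.4] w 93.8 gf 0.0 j [ 0.323 -0.294  1.904  0.003  1.534  0.298]
```

View pics/k3.png

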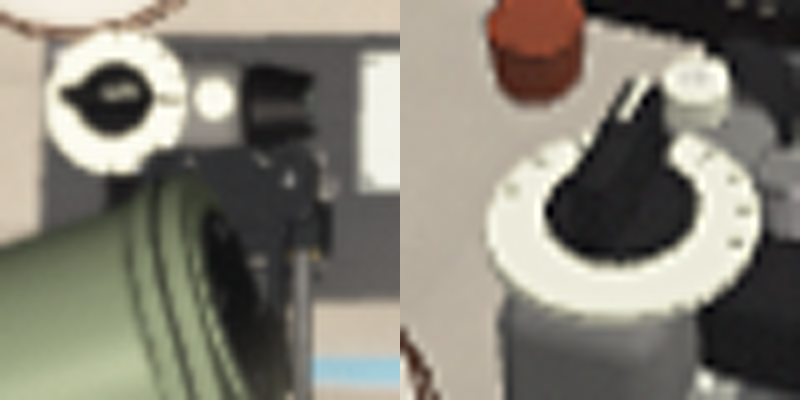

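```bash
python3 - <<'E'
from h import *
s=snap('top'); im=cv2.imread('pics/top1.png').astype(float).mean(2)
def edge(us,vr,sign,ax=0):
    out=[]
    for u in us:
        col=im[vr[0]:vr[1],u] if ax==0 else im[u,vr[0]:vr[1]]
        d=np.diff(col)*sign; k=d.argmax()
        lo=max(0,k-2); w=np.clip(d[lo:k+3],0,None); p=vr[0]+.5+(w*np.arange(lo,lo+len(w))).sum()/w.sum()
        out.append((u,p) if ax==0 else (p,u))
    X=onplane(s,out,6)[:,:2]; 
    for _ in range(3):
        i=0 if ax else 1; p=np.polyfit(X[:,i],X[:,1-i],1); r_=X[:,1-i]-np.polyval(p,X[:,i]); X=X[abs(r_)<max(1.5,2*r_.std())]
    return p,r_.std(),len(X),X.mean(0)
for nm,a in dict(top=(range(170,215),(196,208),-1),bot=(range(170,212),(234,248),1),left=(range(206,238),(141,152),-1,1),padT=(range(196,213),(198,210),1),padB=(range(196,213),(219,229),-1),padL=(range(206,222),(189,199),1,1),padR=(range(206,222),(208,217),-1,1)).items(): print(nm,edge(*a))
mm=im>200
E
```

```text
top (array([-2.24629177e-02,  5.20635073e+02]), np.float64(0.2895619416482069), 45, array([515.32202782, 236.52515818]))
bot (array([-2.70596268e-02,  3.72422209e+02]), np.float64(0.40000396949572636), 42, array([366.05142642, 235.43496506]))
left (array([-5.95164610e-02,  4.30602948e+02]), np.float64(6.44395463853713), 32, array([434.31451498, 404.75408522]))
padT (array([-2.69331626e-02,  5.11090361e+02]), np.float64(0.37409528249102947), 17, array([505.95396565, 190.7089611 ]))
padB (array([-1.72096789e-02,  4.31160335e+02]), np.float64(0.11329984591757834), 17, array([427.93094773, 187.64949723]))
padL (array([2.32639545e-02, 2.17631130e+02]), np.float64(0.25057556665180925), 16, array([466.8374413 , 228.49161517]))
padR (array([2.66678242e-02, 1.37429637e+02]), np.float64(0.11616298586513807), 16, array([467.87526968, 149.90685213]))
```

```bash
sed -i 's/^STAND=.*/STAND=np.array([434.9,273.4]); YAW=0.0245/' h.py; python3 - <<'E'
from h import *
q=np.r_[np.load('top1.npy').reshape(-1,3),np.load('side1.npy').reshape(-1,3)]
for z0,z1 in((20,60),(60,130),(130,200),(200,320),(320,500)):
    m=(q[:,0]>580)&(q[:,0]<790)&(q[:,1]>120)&(q[:,1]<350)&(q[:,2]>z0)&(q[:,2]<z1);k=q[m]
    H,_,_=np.histogram2d(k[:,0],k[:,1],bins=[np.arange(580,791,30),np.arange(110,351,20)]); print(z0,z1);print(H.astype(int))
s=snap('top'); im=cv2.imread('pics/top1.png'); hsv=cv2.cvtColor(im,cv2.COLOR_BGR2HSV)
m=blob((hsv[...,0]>100)&(hsv[...,0]<130)&(hsv[...,1]>120)&(np.arange(512)>175)[None,:],(183,150)); v,u=np.nonzero(m); print(len(u),'cap',onplane(s,[[u.mean(),v.mean()]],137))
m=blob((hsv[...,0]<20)&(hsv[...,1]>120),(192,160)); v,u=np.nonzero(m);X=onplane(s,np.c_[u,v],2);print(len(u),'foot min x',X[:,0].min(),'min y at foot',X[:,1].min())
m=blob((hsv[...,0]<20)&(hsv[...,1]>100),(207,184)); v,u=np.nonzero(m);X=onplane(s,np.c_[u,v],26);print(len(u),'stopper',X.mean(0),X.min(0),X.max(0))
go(670,248,230,1.595)
E
```

```text
20 60
[[77  0  5 19  1  0  0  0  0 34 32  0]
 [62  0 14 68 37  0  8 17  0 28 30  1]
 [21 12 72  0 67 27 11 23 47  9 38  9]
 [ 0  1 40 17 13  5  0  0  0  0  9 24]
 [ 0  0  0  0  0  0  0  0  0  0  0  0]
 [ 0  0  0  0  0  0  0  0  0  0  0  1]
 [ 0  0  0  0  0  0  0  0  5  7  8  7]]
60 130
[[ 78   0   0   0   0   0   0   0   0   0  56 109]
 [ 69   0   6   8   6   0   8   6   0   0  71  66]
 [ 12  12   9   0   8  44  60  42  15   0   6  30]
 [  0   0  13   9   7  28  17   0   2   0   0   1]
 [  0   0   0   0   0   0   0   0   0   0   0   0]
 [  0   0   0   0   0   0   0   0   0   0   0   0]
 [  0   0   0   0   0   0   0   0   0   0   0   0]]
130 200
[[  0   0   0   0   0   0   0   0   0   0  79 102]
 [  0   0   0   0   0   0   0   0   0   0  63  62]
 [  0   0   0   0   0   0  47  19   0   0   9  51]
 [  0   0   0   0   0   0  36  20   0   0   0   0]
 [  0   0   0   0   0   0   0   0   0   0   0   0]
 [  0   0   0   0   0   0   0   0   0   0   0   0]
 [  0   0   0   0   0   0   0   0   0   0   0   0]]
200 320
[[  0   0   0   0   0   0   0   0   0   0   0   3]
 [  0   0   0   0   0   0   0 
[... 455 characters left out ...]
   0   0   0   0   0   0   0   0]
 [  0   0   0   0   0   0   0   0   0   0   0   0]
 [  0   0   0   0   0   0   0   0   0   0   0   0]
 [  0   0   0   0   0   0   0   0   0   0   0   0]]
73 cap [[670.92256628 248.9076398  137.        ]]
230 foot min x 646.0968548325427 min y at foot 224.84274792181637
63 stopper [572.37666953 178.16443902  26.        ] [556.32994442 163.61510193  26.        ] [586.71639586 193.95197966  26.        ]
t 10.0 tcp [321.4 201.7 264.2] q [ 0.6972  0.7169  0.0018 -0.0016] F [ 0.2  0.3 -0. ] w 94.0 gf 0.0 j [ 0.327 -0.283  1.893  0.004  1.53   0.299]
phi 1.5986 rz 0.004 rotvec [ 0.    -0.005  0.004] shift now [ 36.4 349.7  34.5] shift after turn [ 37.8 349.6  34.2]
```

```bash
python3 -m crank '[[[2.7,25,2.4],[0,0,0]],[[2.7,25,2.4],[0,0,0]],[[2.7,25,2.4],[0,0,0]],[[2.7,25,2.4],[0,0,0]],[[2.7,25,2.4],[0,0,0]],[[2.7,25,2.4],[0,0,0]],[[2.7,25,2.4],[0,0,0]],[[2.7,25,2.4],[0,0,0]],[[2.7,25,2.4],[0,0,0]],[[2.7,25,2.4],[0,0,0]],[[2.7,25,2.4],[0,0,0]],[[2.7,25,2.4],[0,0,0]],[[2.7,25,2.4],[0,0,0]],[[2.7,25,2.4],[0,0,0]],[[0,0,0],[0,0,0]],[[0,0,0],[0,0,0]]]' 94 30 | head -2
python3 - <<'E'
from h import *
go(671,249,57,1.595)
s=snap('top','a1.png'); b=snap('side')
c=np.hstack([cv2.resize(s['pixels'][120:220,150:250],(400,400),interpolation=cv2.INTER_CUBIC),cv2.resize(b['pixels'][160:310,150:300],(400,400),interpolation=cv2.INTER_CUBIC)])
cv2.imwrite('pics/a2.png',c)
E
```

```text
time: 11.6
tool_pos: [669.3, 249.4, 227.2]
t 11.6 tcp [669.3 249.4 227.2] q [ 6.970e-01  7.171e-01 -4.000e-04 -2.800e-03] F [-0.1 -0.6  0.1] w 93.9 gf 0.0 j [0.234 0.492 1.121 0.004 1.533 0.205]
phi 1.5991 rz 0.004 rotvec [-0.004 -0.003  0.004] shift now [ -1.1   2.5 170.1] shift after turn [ -0.5   1.7 170.2]
```

View pics/a2.png

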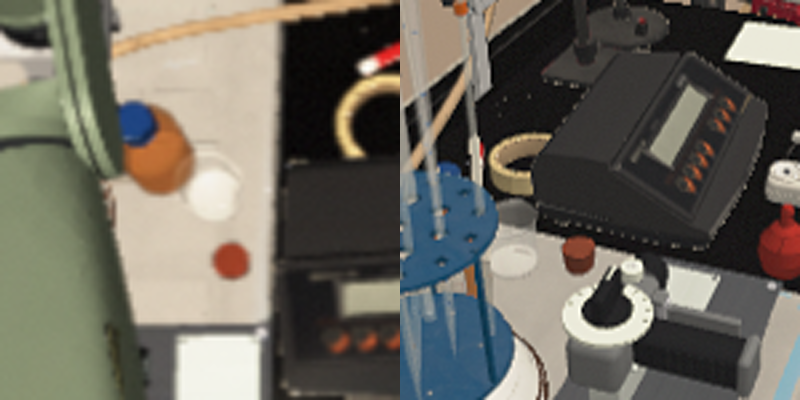

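```bash
python3 - <<'E'
from h import *
s=snap('top'); f=lambda u,v:[(u/4+150-.4,v/4+120-.4)]
print('foot',onplane(s,f(212,193),3),'rim arc top',onplane(s,f(215,150),61),onplane(s,f(242,175),61))
im=cv2.imread('pics/top1.png'); g=im.astype(int).mean(2)
s1=onplane(s,[(125+410/5-.4,130+165/5-.4)],3); print('old foot',s1)
f=lambda u,v:[(u*150/400+150,v*150/400+160)]
b=snap('side'); print('side foot',onplane(b,f(513,260)[0:0]+[((513-400)*.375+150,260*.375+160)],3),'rim',onplane(b,[((517-400)*.375+150,215*.375+160)],61))
E
```

```text
foot [[642.87964677 202.19738132   3.        ]] rim arc top [[668.64259717 190.79513866  61.        ]] [[645.09385311 164.94099843  61.        ]]
old foot [[663.70062845 187.66989704   3.        ]]
side foot [[639.06637692 191.93467431   3.        ]] rim [[629.64408758 189.61649543  61.        ]]
```

```bash
python3 -m crank '[[[0,0.4,17],[0,0,0]],[[0,0.4,17],[0,0,0]],[[0,0.4,17],[0,0,0]],[[0,0.4,17],[0,0,0]],[[0,0.4,17],[0,0,0]],[[0,0,17],[0,0,0]],[[0,0,17],[0,0,0]],[[0,0,17],[0,0,0]],[[0,0,17],[0,0,0]],[[0,0,17],[0,0,0]],[[0,0,0],[0,0,0]]]'
python3 -m crank '[[[0,0,0],[0,0,0]],[[0,0,0],[0,0,0]],[[0,0,0],[0,0,0]],[[0,0,0],[0,0,0]],[[0,0,0],[0,0,0]],[[0,0,0],[0,0,0]]]' 0 30
```

```text
time: 12.9
tool_pos: [668.2, 248.5, 54.8]
eef_rot: [0.697, 0.717, -0.002, -0.004]
wrist_force: [-0.7, -1.0, 0.2]
grip_width: 94.0
finger_force: 0.0
time: 13.5
tool_pos: [670.5, 249.5, 60.3]
eef_rot: [0.697, 0.717, 0.001, -0.002]
wrist_force: [-4.2, 0.1, 5.5]
grip_width: 64.1
finger_force: 30.0
```

```bash
python3 -m crank '[[[0,0,-10],[0,0,0]],[[0,0,-15],[0,0,0]],[[0,0,-20],[0,0,0]],[[0,0,-20],[0,0,0]],[[0,0,-20],[0,0,0]],[[0,0,-20],[0,0,0]],[[0,0,-20],[0,0,0]],[[0,0,-15],[0,0,0]],[[0,0,0],[0,0,0]]]'
python3 - <<'E'
from h import *
go(*sw(30,-85),200,1.595)
s=snap('top','a3.png'); b=snap('side')
c=np.hstack([cv2.resize(s['pixels'][120:220,150:250],(400,400),interpolation=cv2.INTER_CUBIC),cv2.resize(b['pixels'][130:280,140:290],(400,400),interpolation=cv2.INTER_CUBIC)])
cv2.imwrite('pics/a4.png',c)
E
```

```text
time: 14.4
tool_pos: [673.2, 249.1, 203.1]
eef_rot: [0.697, 0.717, 0.004, -0.0]
wrist_force: [0.6, 1.1, -2.7]
grip_width: 64.5
finger_force: 30.0
t 14.4 tcp [673.2 249.1 203.1] q [ 6.973e-01  7.167e-01  3.500e-03 -1.000e-04] F [ 0.6  1.1 -2.7] w 64.5 gf 30.0 j [0.232 0.506 1.149 0.004 1.481 0.204]
phi 1.5982 rz 0.003 rotvec [ 0.005 -0.005  0.003] shift now [ -54.3 -207.8    1.8] shift after turn [ -54.9 -207.6    3.1]
```

View pics/a4.png

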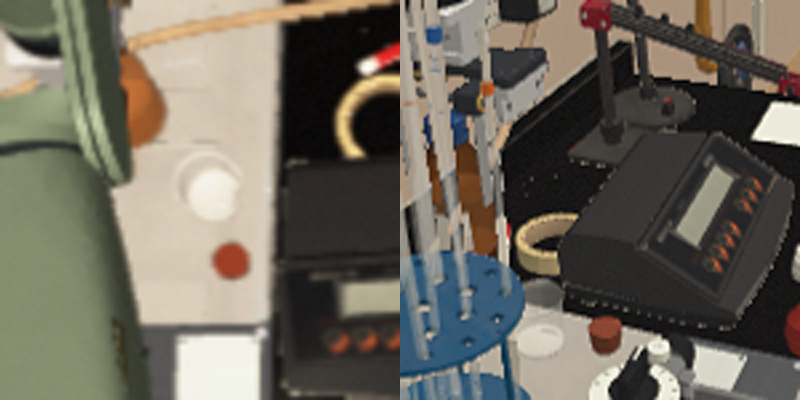

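```bash
python3 -m crank '[[[-4.5,-17.3,0],[0,0,0]],[[-4.5,-17.3,0],[0,0,0]],[[-4.5,-17.3,0],[0,0,0]],[[-4.5,-17.3,0],[0,0,0]],[[-4.5,-17.3,0],[0,0,0]],[[-4.5,-17.3,0],[0,0,0]],[[-4.5,-17.3,0],[0,0,0]],[[-4.5,-17.3,0],[0,0,0]],[[-4.5,-17.3,0],[0,0,0]],[[-4.5,-17.3,0],[0,0,0]],[[-4.5,-17.3,0],[0,0,0]],[[-4.5,-17.3,0],[0,0,0]],[[0,0,0],[0,0,0]],[[0,0,0],[0,0,0]]]' | head -2
python3 - <<'E'
from h import *
for i in range(3): go(*sw(30,-85),70,1.595)
s=snap('top'); P=cloud(s); hsv=cv2.cvtColor(s['pixels'],cv2.COLOR_BGR2HSV)
m=(hsv[...,0]<20)&(hsv[...,1]>100)&(abs(P[...,0]-467)<60)&(abs(P[...,1]-189)<60); print(m.sum(), np.nanmean(P[m],0) if m.any() else '')
b=snap('side');P=cloud(b);hsv=cv2.cvtColor(b['pixels'],cv2.COLOR_BGR2HSV)
m=(hsv[...,0]<20)&(hsv[...,1]>130)&(abs(P[...,0]-467)<50)&(abs(P[...,1]-189)<50)&(P[...,2]>110); q=P[m]; print(m.sum()); 
for z in range(120,280,20):
    k=q[(q[:,2]>z)&(q[:,2]<z+20)]; print(z,len(k),np.round(np.r_[k.min(0),k.max(0)]) if len(k) else '')
E
```

```text
time: 15.9
tool_pos: [464.7, 188.9, 198.4]
t 15.9 tcp [464.7 188.9 198.4] q [ 6.973e-01  7.167e-01  2.000e-04 -2.200e-03] F [-0.1  0.2 -3.3] w 65.0 gf 30.0 j [0.211 0.057 1.725 0.004 1.362 0.182]
phi 1.5982 rz 0.003 rotvec [-0.003 -0.003  0.003] shift now [ -0.3   2.7 128.4] shift after turn [  0.2   2.3 128.4]
t 15.9 tcp [464.7 188.9 198.4] q [ 6.973e-01  7.167e-01  2.000e-04 -2.200e-03] F [-0.1  0.2 -3.3] w 65.0 gf 30.0 j [0.211 0.057 1.725 0.004 1.362 0.182]
phi 1.5982 rz 0.003 rotvec [-0.003 -0.003  0.003] shift now [ -0.3   2.7 128.4] shift after turn [  0.2   2.3 128.4]
t 15.9 tcp [464.7 188.9 198.4] q [ 6.973e-01  7.167e-01  2.000e-04 -2.200e-03] F [-0.1  0.2 -3.3] w 65.0 gf 30.0 j [0.211 0.057 1.725 0.004 1.362 0.182]
phi 1.5982 rz 0.003 rotvec [-0.003 -0.003  0.003] shift now [ -0.3   2.7 128.4] shift after turn [  0.2   2.3 128.4]
134 [460.45236951 163.36703092 226.80076892]
815
120 0 
140 123 [431. 189. 145. 488. 224. 160.]
160 45 [431. 189. 160. 475. 222. 180.]
180 39 [431. 190. 180. 438. 209. 198.]
200 151 [434. 197. 200. 492. 224. 220.]
220 259 [433. 174. 220. 492. 224. 240.]
240 148 [440. 177. 240. 486. 214. 255.]
260 0
```

```bash
python3 -m crank '[[[0,0.5,15],[0,0,0]],[[0,0.5,15],[0,0,0]],[[0,0.5,15],[0,0,0]],[[0,0.5,15],[0,0,0]],[[0,0.5,15],[0,0,0]],[[0,0.5,15],[0,0,0]],[[0,0,15],[0,0,0]],[[0,0,10],[0,0,0]],[[0,0,5],[0,0,0]],[[0,0,0],[0,0,0]],[[0,0,0],[0,0,0]]]'
python3 -m crank '[[[0,0,2],[0,0,0]],[[0,0,2],[0,0,0]],[[0,0,1],[0,0,0]],[[0,0,0],[0,0,0]]]'
```

```text
time: 17.1
tool_pos: [468.5, 189.7, 79.8]
eef_rot: [0.697, 0.717, 0.001, -0.002]
wrist_force: [0.1, 0.9, -4.1]
grip_width: 64.5
finger_force: 30.0
time: 17.5
tool_pos: [467.7, 189.5, 74.2]
eef_rot: [0.697, 0.717, 0.001, -0.002]
wrist_force: [-0.2, 0.8, -3.7]
grip_width: 64.5
finger_force: 30.0
```

```bash
python3 -m crank '[[[0,0,2],[0,0,0]],[[0,0,2],[0,0,0]],[[0,0,1],[0,0,0]],[[0,0,0],[0,0,0]]]' | grep -E "tool|wrist"
python3 -m crank '[[[0,0,1],[0,0,0]],[[0,0,1],[0,0,0]],[[0,0,1],[0,0,0]],[[0,0,0],[0,0,0]]]'| grep -E "tool|wrist"
python3 -m crank '[[[0,0,1],[0,0,0]],[[0,0,1],[0,0,0]],[[0,0,0],[0,0,0]]]'| grep -E "tool|wrist"
```

```text
tool_pos: [467.5, 189.5, 68.9]
wrist_force: [-1.8, 0.3, -3.6]
tool_pos: [467.9, 189.6, 66.3]
wrist_force: [-0.1, -0.4, -2.9]
tool_pos: [468.0, 189.8, 66.2]
wrist_force: [-5.4, -0.7, 9.6]
```

```bash
python3 -m crank '[[[0,0,-1],[0,0,0]],[[0,0,0],[0,0,0]],[[0,0,0],[0,0,0]],[[0,0,0],[0,0,0]]]' 94
python3 -m crank '[[[0,0,-10],[0,0,0]],[[0,0,-15],[0,0,0]],[[0,0,-20],[0,0,0]],[[0,0,-20],[0,0,0]],[[0,0,-20],[0,0,0]],[[0,0,-20],[0,0,0]],[[0,0,-20],[0,0,0]],[[0,0,0],[0,0,0]]]'
python3 - <<'E'
from h import *
print(sw(30,-85),sw(-45,49)); go(*sw(-45,49),190,np.pi+.0245)
b=snap('side');P=cloud(b);hsv=cv2.cvtColor(b['pixels'],cv2.COLOR_BGR2HSV)
m=(hsv[...,0]<20)&(hsv[...,1]>130)&(abs(P[...,0]-467)<50)&(abs(P[...,1]-189)<50); q=P[m]; print(m.sum(), q.max(0))
for z in range(0,150,20):
    k=q[(q[:,2]>z)&(q[:,2]<z+20)]; print(z,len(k),np.round(np.r_[k.min(0),k.max(0)]) if len(k) else '')
m=(hsv[...,0]>100)&(hsv[...,0]<130)&(hsv[...,1]>100)&(abs(P[...,0]-467)<50)&(abs(P[...,1]-189)<50)&(P[...,2]>90); q=P[m]; print('cap',len(q),q.mean(0),q.min(0),q.max(0))
E
```

```text
time: 19.0
tool_pos: [468.0, 189.6, 65.2]
eef_rot: [0.697, 0.717, 0.001, -0.002]
wrist_force: [0.8, 0.1, 0.9]
grip_width: 92.0
finger_force: 0.0
time: 19.8
tool_pos: [470.6, 189.7, 194.1]
eef_rot: [0.697, 0.717, 0.004, 0.0]
wrist_force: [0.2, 0.1, 0.4]
grip_width: 94.2
finger_force: 0.0
[466.97328837 189.16043582] [388.71312505 321.2829049 ]
t 19.8 tcp [470.6 189.7 194.1] q [6.973e-01 7.168e-01 3.800e-03 1.000e-04] F [0.2 0.1 0.4] w 94.2 gf 0.0 j [0.21  0.067 1.723 0.004 1.345 0.181]
phi 1.5983 rz -1.568 rotvec [ 0.008  0.    -1.568] shift now [133.8 -78.3   4.3] shift after turn [ 78.7 133.6   4.1]
592 [516.96745045 225.14337682 322.61154166]
0 0 
20 29 [434. 192.  21. 449. 218.  39.]
40 29 [434. 190.  40. 440. 208.  59.]
60 68 [434. 189.  60. 486. 221.  80.]
80 200 [434. 177.  80. 496. 225. 100.]
100 233 [437. 173. 100. 497. 220. 120.]
120 5 [457. 201. 120. 473. 205. 123.]
140 0 
cap 183 [464.68996386 196.69322648 141.77001446] [449.70889072 173.63549641 125.48377861] [484.33276165 208.32813929 149.26547422]
```

```bash
python3 -m crank '[[[0,0,0],[0,0,-0.1425]],[[0,0,0],[0,0,-0.1425]],[[0,0,0],[0,0,-0.1425]],[[0,0,0],[0,0,-0.1425]],[[0,0,0],[0,0,-0.1425]],[[0,0,0],[0,0,-0.1425]],[[0,0,0],[0,0,-0.1425]],[[0,0,0],[0,0,-0.1425]],[[0,0,0],[0,0,-0.1425]],[[0,0,0],[0,0,-0.1425]],[[0,0,0],[0,0,-0.1425]],[[9.8,16.7,0],[0,0,0]],[[9.8,16.7,0],[0,0,0]],[[9.8,16.7,0],[0,0,0]],[[9.8,16.7,0],[0,0,0]],[[9.8,16.7,0],[0,0,0]],[[9.8,16.7,0],[0,0,0]],[[9.8,16.7,0],[0,0,0]],[[9.8,16.7,0],[0,0,0]],[[0,0,0],[0,0,0]]]' |head -1
python3 - <<'E'
from h import *
go(*sw(-45,49),57,np.pi+.0245)
E
```

```text
time: 21.85
t 21.85 tcp [384.5 321.6 189.4] q [-0.0135  0.9999  0.0014 -0.0024] F [ 0.3 -1.6 -0.2] w 94.4 gf 0.0 j [ 0.52   0.065  1.736  0.005  1.343 -1.078]
phi -3.1146 rz 0.003 rotvec [ 0.003 -0.005  0.003] shift now [ -4.8  -0.8 132.3] shift after turn [ -4.2  -0.4 132.4]
```

```bash
python3 -m crank '[[[-1,0,15],[0,0,0]],[[-1,0,15],[0,0,0]],[[-1,0,15],[0,0,0]],[[-1,0,15],[0,0,0]],[[0,0,15],[0,0,0]],[[0,0,15],[0,0,0]],[[0,0,14],[0,0,0]],[[0,0,14],[0,0,0]],[[0,0,14],[0,0,0]],[[0,0,0],[0,0,0]],[[0,0,0],[0,0,0]]]'
python3 -c "from h import *;go(*sw(-45,49),57,np.pi+.0245)"
python3 -m crank '[[[0,0,0],[0,0,0]],[[0,0,0],[0,0,0]],[[0,0,0],[0,0,0]],[[0,0,0],[0,0,0]],[[0,0,0],[0,0,0]],[[0,0,0],[0,0,0]],[[0,0,0],[0,0,0]],[[0,0,0],[0,0,0]]]' 30 25
python3 - <<'E'
from h import *
st(); s=snap('top','t1.png')
print('flag z top',[np.round(np.nanpercentile(cloud(snap(n)).reshape(-1,3)[[True]*196608],50,axis=0),0)[2] for n in []])
b=snap('side');P=cloud(b); f=sw(30,10); m=(np.hypot(P[...,0]-f[0],P[...,1]-f[1])<9)&(P[...,2]>100); print(f,m.sum(),np.percentile(P[m][:,2],[10,50,95]))
P=cloud(s);m=(np.hypot(P[...,0]-f[0],P[...,1]-f[1])<7)&(P[...,2]>100)&(P[...,2]<160); print(m.sum(),np.percentile(P[m][:,2],[10,50,95]) if m.any() else '')
E
```

```text
time: 22.95
tool_pos: [390.1, 321.2, 58.5]
eef_rot: [-0.012, 1.0, 0.002, -0.001]
wrist_force: [0.0, -0.4, 0.6]
grip_width: 94.2
finger_force: 0.0
t 22.95 tcp [390.1 321.2  58.5] q [-0.0121  0.9999  0.0016 -0.0013] F [ 0.  -0.4  0.6] w 94.2 gf 0.0 j [ 0.515  0.237  1.841  0.005  1.065 -1.083]
phi -3.1174 rz -0.0 rotvec [ 0.003 -0.003 -0.   ] shift now [1.3 0.1 1.5] shift after turn [1.3 0.1 1.5]
time: 23.75
tool_pos: [390.3, 319.3, 59.0]
eef_rot: [-0.013, 1.0, -0.0, -0.001]
wrist_force: [0.6, -7.3, 4.1]
grip_width: 48.3
finger_force: 24.1
t 23.75 tcp [390.3 319.3  59. ] q [-1.260e-02  9.999e-01 -3.000e-04 -1.000e-03] F [ 0.6 -7.3  4.1] w 48.3 gf 24.1 j [ 0.514  0.235  1.841  0.     1.067 -1.083]
flag z top []
[464.64602121 284.13192537] 51 [117.68822541 136.30292701 138.87917671]
16 [120.03124004 137.5731081  142.65761007]
```

```bash
python3 -m crank '[[[0,0,0],[0,0,0]],[[0,0,0],[0,0,0]],[[0,0,0],[0,0,0]],[[0,0,0],[0,0,0]],[[0,0,0],[0,0,0]]]' 30 40
python3 - <<'E'
from h import *
f=sw(30,10)
for i in range(3):
    P=cloud(snap('side')); m=(np.hypot(P[...,0]-f[0],P[...,1]-f[1])<9)&(P[...,2]>100); print(m.sum(),np.percentile(P[m][:,2],[10,50,95]))
P=np.load('side1.npy');m=(np.hypot(P[...,0]-f[0],P[...,1]-f[1])<9)&(P[...,2]>100); print(m.sum(),np.percentile(P[m][:,2],[10,50,95]))
E
python3 -m crank '[[[0,0,0],[0,0,0]],[[0,0,0],[0,0,0]],[[0,0,0],[0,0,0]],[[0,0,0],[0,0,0]],[[0,0,0],[0,0,0]]]' 94 30
python3 - <<'E'
from h import *
f=sw(30,10)
P=cloud(snap('side')); m=(np.hypot(P[...,0]-f[0],P[...,1]-f[1])<9)&(P[...,2]>100); print(m.sum(),np.percentile(P[m][:,2],[10,50,95]))
E
```

```text
time: 24.35
tool_pos: [390.3, 319.5, 59.0]
eef_rot: [-0.013, 1.0, -0.0, -0.001]
wrist_force: [-0.2, -4.9, 3.4]
grip_width: 47.6
finger_force: 38.7
51 [119.21642994 136.31831784 138.75169123]
49 [117.64788892 137.32265331 139.48477956]
54 [118.22898896 136.83733846 139.17264952]
40 [103.69630123 113.50022399 114.44287463]
time: 25.0
tool_pos: [390.2, 321.8, 58.9]
eef_rot: [-0.012, 1.0, 0.002, -0.001]
wrist_force: [-0.6, -0.1, 0.3]
grip_width: 84.2
finger_force: 0.0
18 [113.1072436  113.95936459 114.5704593 ]
```

```bash
python3 -m crank '[[[0,0,-20],[0,0,0]],[[0,0,-28],[0,0,0]],[[0,0,-28],[0,0,0]],[[0,0,-28],[0,0,0]],[[0,0,-28],[0,0,0]],[[-9.8,-16.5,0],[0,0,0]],[[-9.8,-16.5,0],[0,0,0]],[[-9.8,-16.5,0],[0,0,0]],[[-9.8,-16.5,0],[0,0,0]],[[-9.8,-16.5,0],[0,0,0]],[[-9.8,-16.5,0],[0,0,0]],[[-9.8,-16.5,0],[0,0,0]],[[-9.8,-16.5,0],[0,0,0]]]' 94 30|head -1
python3 -m crank '[[[0,0,0],[0,0,0.1425]],[[0,0,0],[0,0,0.1425]],[[0,0,0],[0,0,0.1425]],[[0,0,0],[0,0,0.1425]],[[0,0,0],[0,0,0.1425]],[[0,0,0],[0,0,0.1425]],[[0,0,0],[0,0,0.1425]],[[0,0,0],[0,0,0.1425]],[[0,0,0],[0,0,0.1425]],[[0,0,0],[0,0,0.1425]],[[0,0,0],[0,0,0.1425]],[[0,0,0],[0,0,0]]]'|head -1
python3 -c "
from h import *
go(467,190.5,66,1.595)
print(sw(30,-85))"
```

```text
time: 26.35
time: 27.55
t 27.55 tcp [471.9 191.1 190.1] q [ 6.971e-01  7.170e-01  7.000e-04 -2.200e-03] F [ 0.2 -0.3  0.4] w 94.3 gf 0.0 j [0.212 0.08  1.718 0.004 1.345 0.183]
phi 1.5989 rz 0.004 rotvec [-0.002 -0.004  0.004] shift now [ -1.   -4.7 124.1] shift after turn [ -0.5  -4.9 124.1]
[466.97328837 189.16043582]
```

```bash
python3 -m crank '[[[0,-0.5,15],[0,0,0]],[[0,-0.5,15],[0,0,0]],[[0,-0.5,15],[0,0,0]],[[0,-0.5,15],[0,0,0]],[[0,-0.5,15],[0,0,0]],[[0,-0.5,15],[0,0,0]],[[0,0,14],[0,0,0]],[[0,0,10],[0,0,0]],[[0,0,10],[0,0,0]],[[0,0,0],[0,0,0]]]' 94 30 | head -2
python3 -m crank '[[[0,0,0],[0,0,0]],[[0,0,0],[0,0,0]],[[0,0,0],[0,0,0]],[[0,0,0],[0,0,0]],[[0,0,0],[0,0,0]],[[0,0,0],[0,0,0]]]' 0 30
python3 - <<'E'
from h import *
q=np.r_[np.load('top1.npy').reshape(-1,3),np.load('side1.npy').reshape(-1,3)]
m=(q[:,0]>340)&(q[:,0]<800)&(q[:,1]>-560)&(q[:,1]<-180)&(q[:,2]>60)&(q[:,2]<500);k=q[m]
H,_,_=np.histogram2d(k[:,0],k[:,1],bins=[np.arange(340,801,40),np.arange(-560,-179,40)]); print(H.astype(int))
m=(k[:,0]>580)&(k[:,1]<-280); print(np.round(k[m][np.argsort(k[m][:,0])[:300:30]]))
m=(k[:,1]<-270)&(k[:,0]<600); print(m.sum(), np.round(k[m][:5]))
m=k[:,0]<640; print('max z electrode',np.percentile(k[m][:,2],[50,98,100]))
s=snap('top');im=cv2.imread('pics/top1.png').astype(int).mean(2); v,u=np.nonzero(blob(im>200,(360,210)));X=onplane(s,np.c_[u,v],3)[:,:2].astype(np.float32); print(cv2.boxPoints(cv2.minAreaRect(X)))
E
```

```text
time: 28.55
tool_pos: [467.6, 190.9, 64.8]
time: 29.15
tool_pos: [468.2, 191.3, 66.7]
eef_rot: [0.697, 0.717, 0.0, -0.002]
wrist_force: [-3.3, -0.2, 5.2]
grip_width: 64.6
finger_force: 30.0
[[  0   0   0   0   0   0   0   0   0]
 [  0   0   0   0   0   0   0   0   0]
 [  0   0   0   0   0   0   1 266  14]
 [  0   0   0   0   0   0   0 167  19]
 [  0   0   0   0   0   0   0 116  77]
 [  0   0   0   0   0   0   0  73  92]
 [  0   0   0   0   0   0   0  58 104]
 [  0   0   0   0   0   0   0   7 175]
 [  0   0   0   0 303 162  33   0 188]
 [  0   0   0  21 350 456 223  20 187]
 [  0   0   0  51 269 396 204  22 334]]
[[ 660. -377.  302.]
 [ 666. -368.  320.]
 [ 670. -352.  329.]
 [ 672. -348.  329.]
 [ 675. -389.  295.]
 [ 678. -334.  337.]
 [ 680. -379.  315.]
 [ 682. -367.  325.]
 [ 685. -389.  304.]
 [ 687. -392.  262.]]
46 [[ 510. -272.  131.]
 [ 466. -272.  127.]
 [ 460. -272.  169.]
 [ 460. -276.  170.]
 [ 459. -277.  180.]]
max z electrode [145.61277862 191.48995398 209.52509035]
[[ 371.61395 -335.07135]
 [ 378.9295  -465.164  ]
 [ 593.5982  -453.09247]
 [ 586.28265 -322.99982]]
```

```bash
python3 -m crank '[[[0,0,-10],[0,0,0]],[[0,0,-20],[0,0,0]],[[0,0,-23],[0,0,0]],[[0,0,-23],[0,0,0]],[[0,0,-23],[0,0,0]],[[0,0,-23],[0,0,0]],[[0,0,-23],[0,0,0]],[[0,0,-23],[0,0,0]],[[0,0,-23],[0,0,0]],[[0,0,-23],[0,0,0]],[[0,0,-20],[0,0,0]],[[0,0,-10],[0,0,0]],[[0,0,0],[0,0,0]]]'
python3 -c "
from h import *
go(418,-394,305,1.6)"
```

```text
time: 30.5
tool_pos: [470.1, 190.4, 311.7]
eef_rot: [0.697, 0.717, 0.002, -0.001]
wrist_force: [-0.2, 0.7, -3.5]
grip_width: 64.9
finger_force: 30.0
t 30.5 tcp [470.1 190.4 311.7] q [ 0.6974  0.7167  0.0019 -0.001 ] F [-0.2  0.7 -3.5] w 64.9 gf 30.0 j [ 0.211 -0.005  1.556  0.004  1.588  0.184]
phi 1.5982 rz -0.002 rotvec [ 0.001 -0.004 -0.002] shift now [-582.8  -68.1    4.2] shift after turn [-582.6  -69.2    6.7]
```

```bash
python3 -m crank '[[[-15,-2,0],[0,0,0]],[[-31.5,-3.7,0.2],[0,0,0]],[[-31.5,-3.7,0.2],[0,0,0]],[[-31.5,-3.7,0.2],[0,0,0]],[[-31.5,-3.7,0.2],[0,0,0]],[[-31.5,-3.7,0.2],[0,0,0]],[[-31.5,-3.7,0.2],[0,0,0]],[[-31.5,-3.7,0.2],[0,0,0]],[[-31.5,-3.7,0.2],[0,0,0]],[[-31.5,-3.7,0.2],[0,0,0]],[[-31.5,-3.7,0.2],[0,0,0]],[[-31.5,-3.7,0.2],[0,0,0]],[[-31.5,-3.7,0.2],[0,0,0]],[[-31.5,-3.7,0.2],[0,0,0]],[[-31.5,-3.7,0.2],[0,0,0]],[[-31.5,-3.7,0.2],[0,0,0]],[[-31.5,-3.7,0.2],[0,0,0]],[[-31.5,-3.7,0.2],[0,0,0]],[[-31.5,-3.7,0.2],[0,0,0]],[[0,0,0],[0,0,0]]]'
python3 -c "
from h import *
go(418,-394,66,1.6)"
```

```text
time: 32.5
tool_pos: [414.0, -396.8, 301.7]
eef_rot: [0.699, 0.715, -0.0, -0.004]
wrist_force: [-0.8, 1.0, -3.7]
grip_width: 64.9
finger_force: 30.0
t 32.5 tcp [ 414.  -396.8  301.7] q [ 6.990e-01  7.151e-01 -3.000e-04 -3.800e-03] F [-0.8  1.  -3.7] w 64.9 gf 30.0 j [-0.914  0.152  1.408 -0.002  1.589 -0.937]
phi 1.5935 rz -0.006 rotvec [-0.006 -0.005 -0.006] shift now [  1.6   5.4 235.7] shift after turn [  2.7   4.1 235.7]
```

```bash
python3 -m crank '[[[0.4,0.8,20],[0,0,0]],[[0.4,0.8,20],[0,0,0]],[[0.4,0.8,20],[0,0,0]],[[0.4,0.8,20],[0,0,0]],[[0.4,0.8,20],[0,0,0]],[[0,0,20],[0,0,0]],[[0,0,20],[0,0,0]],[[0,0,20],[0,0,0]],[[0,0,20],[0,0,0]],[[0,0,20],[0,0,0]],[[0,0,15],[0,0,0]],[[0,0,10],[0,0,0]],[[0,0,0],[0,0,0]],[[0,0,0],[0,0,0]]]'|grep -E "tool|wrist|rot"
python3 -m crank '[[[0,0,2],[0,0,0]],[[0,0,2],[0,0,0]],[[0,0,2],[0,0,0]],[[0,0,0],[0,0,0]]]'|grep -E "tool|wrist"
python3 -m crank '[[[0,0,1],[0,0,0]],[[0,0,1],[0,0,0]],[[0,0,0],[0,0,0]]]'|grep -E "tool|wrist"
```

```text
tool_pos: [420.3, -390.7, 80.0]
eef_rot: [0.697, 0.717, 0.001, -0.002]
wrist_force: [0.0, 0.7, -3.6]
tool_pos: [420.1, -390.3, 73.6]
wrist_force: [0.1, -0.1, -2.8]
tool_pos: [420.0, -390.3, 71.5]
wrist_force: [0.1, 0.2, -3.4]
```

```bash
python3 -m crank '[[[0,0,1.5],[0,0,0]],[[0,0,1.5],[0,0,0]],[[0,0,1],[0,0,0]],[[0,0,0],[0,0,0]]]'|grep -E "tool|wrist|rot"
python3 -m crank '[[[0,0,1],[0,0,0]],[[0,0,1],[0,0,0]],[[0,0,0],[0,0,0]]]'|grep -E "tool|wrist"
python3 -m crank '[[[0,0,1],[0,0,0]],[[0,0,1],[0,0,0]],[[0,0,0],[0,0,0]]]'|grep -E "tool|wrist"
```

```text
tool_pos: [420.0, -390.2, 67.3]
eef_rot: [0.697, 0.717, 0.001, -0.002]
wrist_force: [0.2, -1.0, -3.7]
tool_pos: [420.0, -390.3, 65.5]
wrist_force: [0.7, 0.4, -3.7]
tool_pos: [420.0, -390.2, 63.5]
wrist_force: [-0.5, 0.1, -4.5]
```

```bash
python3 -m crank '[[[0,0,1],[0,0,0]],[[0,0,1],[0,0,0]],[[0,0,0],[0,0,0]]]'|grep -E "tool|wrist"
```

```text
tool_pos: [420.0, -390.2, 61.5]
wrist_force: [0.5, -0.1, -4.1]
```

```bash
python3 -m crank '[[[0,0,1],[0,0,0]],[[0,0,0],[0,0,0]]]'|grep -E "tool|wrist"
python3 -m crank '[[[0,0,1],[0,0,0]],[[0,0,0],[0,0,0]]]'|grep -E "tool|wrist"
```

```text
tool_pos: [420.1, -390.5, 61.2]
wrist_force: [-1.0, 1.5, 0.5]
tool_pos: [420.2, -390.8, 61.2]
wrist_force: [-3.0, 2.6, 4.7]
```

Contact. Release, rise, and check it plus the beaker position.

```bash
python3 -m crank '[[[0,0,0],[0,0,0]],[[0,0,0],[0,0,0]],[[0,0,0],[0,0,0]],[[0,0,0],[0,0,0]],[[0,0,-10],[0,0,0]],[[0,0,-20],[0,0,0]],[[0,0,-25],[0,0,0]],[[0,0,-25],[0,0,0]],[[0,0,-25],[0,0,0]],[[0,0,-25],[0,0,0]],[[0,0,-25],[0,0,0]],[[0,0,-25],[0,0,0]],[[0,0,-25],[0,0,0]],[[0,0,0],[0,0,0]]]' 94 20
python3 - <<'E'
from h import *
s=snap('top'); b=snap('side')
c=np.hstack([cv2.resize(s['pixels'][130:230,130:230],(400,400),interpolation=cv2.INTER_CUBIC),cv2.resize(b['pixels'][140:290,190:340],(400,400),interpolation=cv2.INTER_CUBIC)])
cv2.imwrite('pics/b1.png',c)
for n,im in(('top',s),('side',b)):
    P=cloud(im);hsv=cv2.cvtColor(im['pixels'],cv2.COLOR_BGR2HSV)
    m=(hsv[...,0]<20)&(hsv[...,1]>110)&(abs(P[...,0]-420)<60)&(abs(P[...,1]+390)<60)&(P[...,2]>15); q=P[m]; print(n,len(q),np.round(np.r_[q.min(0),q.max(0),q.mean(0)]) if len(q) else '')
go(640,194,200,1.6)
E
```

```text
time: 37.7
tool_pos: [422.3, -393.1, 269.9]
eef_rot: [0.697, 0.717, 0.0, 0.003]
wrist_force: [-0.3, 0.1, 0.3]
grip_width: 94.5
finger_force: 0.0
top 150 [ 362. -448.   62.  480. -348.  654.  428. -371.  202.]
side 304 [ 387. -391.   15.  475. -354.  400.  418. -370.  112.]
t 37.8 tcp [ 420.7 -391.2  265. ] q [ 6.973e-01  7.168e-01  5.000e-04 -1.300e-03] F [ 0.5 -0.1 -0.6] w 94.2 gf 0.0 j [-9.000e-01  1.680e-01  1.464e+00  1.000e-03  1.512e+00 -9.280e-01]
phi 1.5983 rz -0.002 rotvec [-0.001 -0.003 -0.002] shift now [578.7 235.4  66.3] shift after turn [578.5 236.3  65. ]
```

View pics/b1.png

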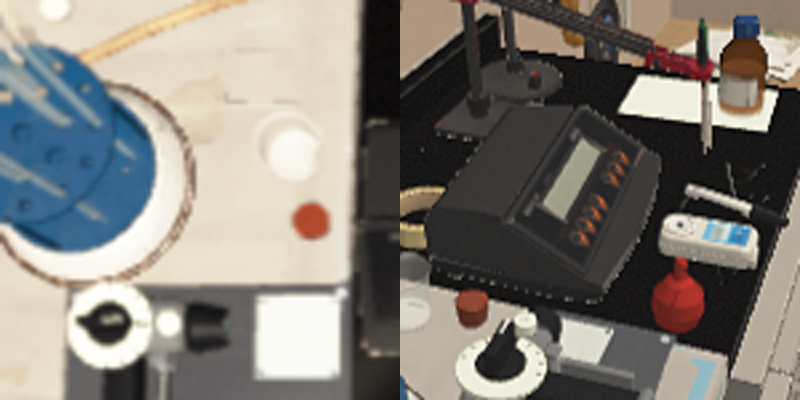

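```bash
python3 - <<'E'
from h import *
s=snap('top'); f=lambda u,v:[(u/4+130-.4,v/4+130-.4)]
print('rim',onplane(s,f(289,141),61),'foot',onplane(s,f(290,154),2))
b=snap('side'); f=lambda u,v:[((u-400)*.375+190-.4,v*.375+140-.4)]
g=cv2.resize(b['pixels'][225:285,170:230],(600,600),interpolation=cv2.INTER_CUBIC)
t=cv2.resize(s['pixels'][150:186,184:220],(600,600),interpolation=cv2.INTER_CUBIC)
cv2.imwrite('pics/b2.png',cv2.resize(np.hstack([t,g]),(800,400)))
E
```

```text
rim [[639.23586088 195.05255293  61.        ]] foot [[642.13917974 204.25891827   2.        ]]
```

View pics/b2.png

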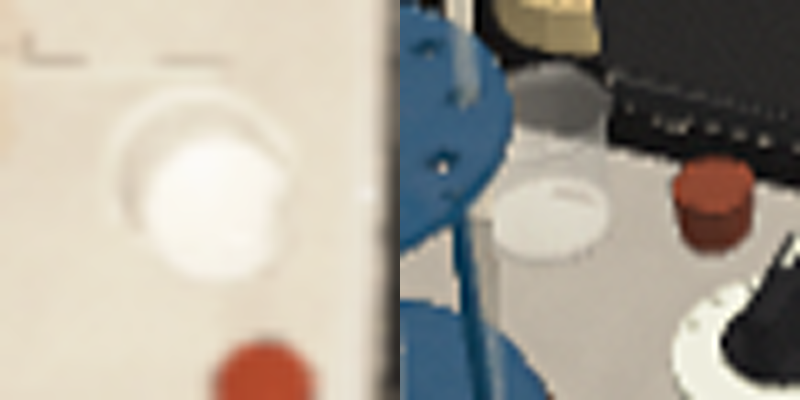

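```bash
python3 - <<'E'
from h import *
s=snap('top'); f=lambda u,v:[(184+u/11.11-.45,150+v/11.11-.45)]
print('rim',onplane(s,f(201,178),61),'foot',onplane(s,f(211,211),2))
b=snap('side'); f=lambda u,v:[((u-400)/6.667+170-.42,v/6.667+225-.42)]
print('rim',onplane(b,f(560,100),61),'foot',onplane(b,f(549,219),2))
m=(cv2.cvtColor(s['pixels'],cv2.COLOR_BGR2HSV)); h=(m[...,0]<20)&(m[...,1]>100); v,u=np.nonzero(blob(h,(208,185))); print('stopper',len(u),onplane(s,[(u.mean(),v.mean())],26))
m=(cv2.cvtColor(b['pixels'],cv2.COLOR_BGR2HSV)); P=cloud(b); h=(m[...,0]<20)&(m[...,1]>100)&(abs(P[...,0]-572)<30)&(abs(P[...,1]-178)<30); q=P[h];print(len(q),q.min(0),q.max(0),q.mean(0))
E
```

```text
rim [[636.5092835  195.70017049  61.        ]] foot [[640.41138069 202.48308838   2.        ]]
rim [[632.75878572 185.68962671  61.        ]] foot [[641.10080546 191.01355378   2.        ]]
stopper 62 [[572.44451262 177.91021902  26.        ]]
133 [553.46982461 148.0052681    7.23079966] [600.42070248 194.76083142  30.85715038] [567.76995436 182.53797004  23.90507406]
```

```bash
python3 -m crank '[[[0,0,-10],[0,0,0.115]],[[0,0,-10],[0,0,0.115]],[[0,0,0],[0,0,0]]]'|head -1
python3 -c "
from h import *
go(638,194,200,1.37)"
```

```text
time: 38.3
t 38.3 tcp [ 420.8 -391.5  284.9] q [ 7.749e-01  6.321e-01  4.000e-04 -1.700e-03] F [1.  0.7 0.6] w 93.7 gf 0.0 j [-9.000e-01  1.590e-01  1.434e+00  1.000e-03  1.552e+00 -6.980e-01]
phi 1.3684 rz -0.002 rotvec [-0.002 -0.003 -0.002] shift now [616.9  95.3  86.3] shift after turn [617.   96.1  84.9]
```

```bash
python3 -m crank '[[[15,2.5,0],[0,0,0]],[[33.5,5.2,0],[0,0,0]],[[33.5,5.2,0],[0,0,0]],[[33.5,5.2,0],[0,0,0]],[[33.5,5.2,0],[0,0,0]],[[33.5,5.2,0],[0,0,0]],[[33.5,5.2,0],[0,0,0]],[[33.5,5.2,0],[0,0,0]],[[33.5,5.2,0],[0,0,0]],[[33.5,5.2,0],[0,0,0]],[[33.5,5.2,0],[0,0,0]],[[33.5,5.2,10],[0,0,0]],[[33.5,5.2,15],[0,0,0]],[[33.5,5.2,15],[0,0,0]],[[33.5,5.2,15],[0,0,0]],[[33.5,5.2,15],[0,0,0]],[[33.5,5.2,15],[0,0,0]],[[33.5,5.2,0],[0,0,0]],[[33.5,5.2,0],[0,0,0]],[[0,0,0],[0,0,0]]]' 80 12 |head -1
python3 - <<'E'
from h import *
go(638,194,22,1.37)
s=snap('top');b=snap('side')
t=cv2.resize(s['pixels'][150:195,180:225],(400,400),interpolation=cv2.INTER_CUBIC)
g=cv2.resize(b['pixels'][205:285,170:250],(400,400),interpolation=cv2.INTER_CUBIC)
cv2.imwrite('pics/b3.png',np.hstack([t,g]))
m=(cv2.cvtColor(s['pixels'],cv2.COLOR_BGR2HSV)); h=(m[...,0]<20)&(m[...,1]>100); v,u=np.nonzero(blob(h,(208,185))); print('stopper',len(u),onplane(s,[(u.mean(),v.mean())],26))
E
```

```text
time: 40.3
t 40.3 tcp [637.7 200.  199.3] q [ 7.728e-01  6.346e-01 -1.000e-04 -3.400e-03] F [ 0.4 -0.5  0.5] w 80.0 gf 0.0 j [0.172 0.409 1.294 0.006 1.442 0.367]
phi 1.3751 rz 0.005 rotvec [-0.005 -0.004  0.005] shift now [ -6.6   2.4 177.3] shift after turn [ -5.9   1.5 177.3]
stopper 64 [[572.11478473 178.21944282  26.        ]]
```

View pics/b3.png

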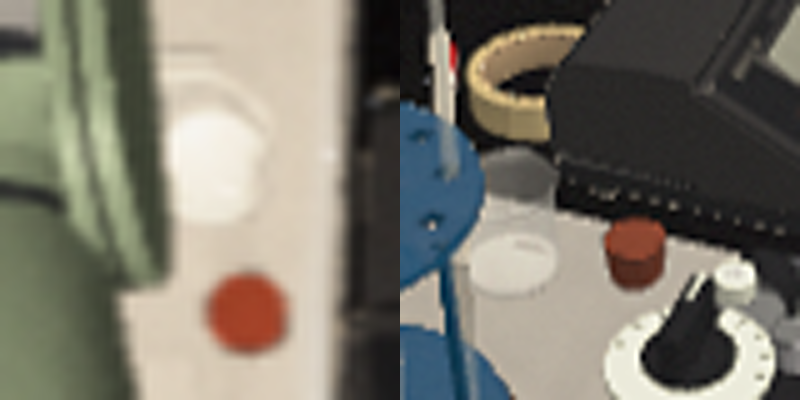

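```bash
python3 -m crank '[[[-2,0.5,15],[0,0,0]],[[-2,0.5,15],[0,0,0]],[[-1,0.5,18],[0,0,0]],[[0,0,18],[0,0,0]],[[0,0,18],[0,0,0]],[[0,0,18],[0,0,0]],[[0,0,18],[0,0,0]],[[0,0,18],[0,0,0]],[[0,0,15],[0,0,0]],[[0,0,12],[0,0,0]],[[0,0,8],[0,0,0]],[[0,0,4],[0,0,0]],[[0,0,0],[0,0,0]]]'
python3 -m crank '[[[0,0,0],[0,0,0]],[[0,0,0],[0,0,0]],[[0,0,0],[0,0,0]],[[0,0,0],[0,0,0]],[[0,0,0],[0,0,0]],[[0,0,0],[0,0,0]]]' 0 12
```

```text
time: 41.7
tool_pos: [638.7, 190.5, 23.9]
eef_rot: [0.775, 0.632, 0.0, -0.002]
wrist_force: [0.1, -1.0, 0.4]
grip_width: 80.1
finger_force: 0.0
time: 42.3
tool_pos: [639.2, 190.8, 24.9]
eef_rot: [0.775, 0.632, 0.001, -0.002]
wrist_force: [-1.3, -0.2, 2.6]
grip_width: 56.3
finger_force: 12.0
```

```bash
python3 -m crank '[[[0,0,-6],[0,0,0]],[[0,0,-10],[0,0,0]],[[0,0,-18],[0,0,0]],[[0,0,-18],[0,0,0]],[[0,0,-18],[0,0,0]],[[0,0,-10],[0,0,0]],[[0,0,0],[0,0,-0.115]],[[0,0,0],[0,0,-0.115]],[[0,0,0],[0,0,0]],[[0,0,0],[0,0,0]]]' 0 15
python3 - <<'E'
from h import *
go(*sw(30,-85),104,1.595)
b=snap('side'); s=snap('top')
c=np.hstack([cv2.resize(s['pixels'][140:220,170:250],(400,400),interpolation=cv2.INTER_CUBIC),cv2.resize(b['pixels'][185:285,160:260],(400,400),interpolation=cv2.INTER_CUBIC)])
cv2.imwrite('pics/b4.png',c)
E
```

```text
time: 43.3
tool_pos: [639.0, 190.3, 104.2]
eef_rot: [0.698, 0.716, 0.0, -0.002]
wrist_force: [0.2, -0.4, -1.0]
grip_width: 55.9
finger_force: 14.9
t 43.3 tcp [639.  190.3 104.2] q [ 6.982e-01  7.159e-01  5.000e-04 -2.100e-03] F [ 0.2 -0.4 -1. ] w 55.9 gf 14.9 j [0.158 0.487 1.387 0.004 1.27  0.132]
phi 1.5958 rz 0.001 rotvec [-0.002 -0.004  0.001] shift now [   3.2 -172.     0.6] shift after turn [   3.1 -172.     0.2]
```

View pics/b4.png

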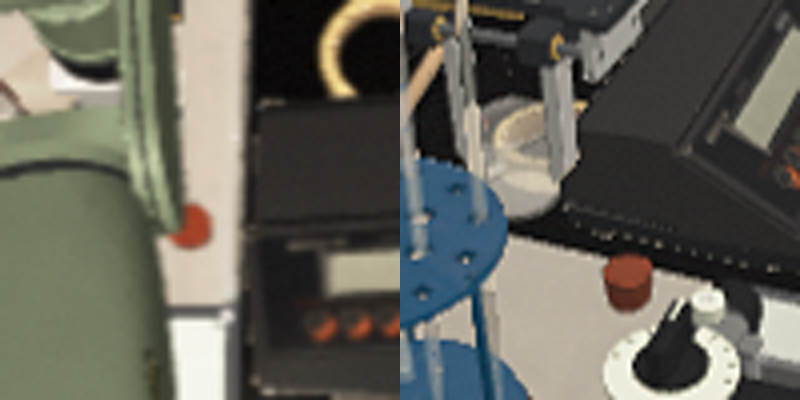

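```bash
python3 -m crank '[[[0.3,-10,0],[0,0,0]],[[0.3,-18,0],[0,0,0]],[[0.3,-18,0],[0,0,0]],[[0.3,-18,0],[0,0,0]],[[0.3,-18,0],[0,0,0]],[[0.3,-18,0],[0,0,0]],[[0.3,-18,0],[0,0,0]],[[0.3,-18,0],[0,0,0]],[[0.3,-18,0],[0,0,0]],[[0.3,-18,0],[0,0,0]],[[0,0,0],[0,0,0]],[[0,0,10],[0,0,0]],[[0,0,20],[0,0,0]],[[0,0,20],[0,0,0]],[[0,0,10],[0,0,0]],[[0,0,0],[0,0,0]]]'|grep -E "tool|wrist"
python3 -c "
from h import *
go(*sw(30,-85),31,1.595)"
```

```text
tool_pos: [465.8, 188.4, 42.6]
wrist_force: [-0.4, 0.1, -0.7]
t 45.0 tcp [465.8 188.4  42.6] q [ 0.6975  0.7166 -0.0011 -0.0031] F [-0.4  0.1 -0.7] w 55.9 gf 14.9 j [0.209 0.26  1.852 0.005 1.035 0.18 ]
phi 1.5978 rz 0.003 rotvec [-0.006 -0.003  0.003] shift now [ 0.7  1.3 11.6] shift after turn [ 0.8  1.2 11.6]
```

```bash
python3 -m crank '[[[0.5,0.5,3],[0,0,0]],[[0.5,0.5,3],[0,0,0]],[[0,0,2],[0,0,0]],[[0,0,0],[0,0,0]]]'|grep -E "tool|wrist"
python3 -m crank '[[[0,0,1],[0,0,0]],[[0,0,1],[0,0,0]],[[0,0,0],[0,0,0]]]'|grep -E "tool|wrist"
python3 -m crank '[[[0,0,1],[0,0,0]],[[0,0,0],[0,0,0]]]'|grep -E "tool|wrist"
python3 -m crank '[[[0,0,1],[0,0,0]],[[0,0,0],[0,0,0]]]'|grep -E "tool|wrist"
```

```text
tool_pos: [468.2, 189.9, 36.9]
wrist_force: [-1.2, 0.4, -0.2]
tool_pos: [467.9, 189.9, 34.6]
wrist_force: [0.3, 0.2, -0.5]
tool_pos: [467.8, 189.9, 33.5]
wrist_force: [0.2, -0.3, -0.8]
tool_pos: [467.8, 189.9, 32.5]
wrist_force: [-0.1, -1.0, -0.9]
```

```bash

python3 -m crank '[[[0,0,1],[0,0,0]],[[0,0,0],[0,0,0]]]'|grep -E "tool|wrist"
python3 -m crank '[[[0,0,1],[0,0,0]],[[0,0,0],[0,0,0]]]'|grep -E "tool|wrist"
python3 -m crank '[[[0,0,1],[0,0,0]],[[0,0,0],[0,0,0]]]'|grep -E "tool|wrist"
```

```text
tool_pos: [467.8, 189.9, 31.5]
wrist_force: [0.2, -0.6, -0.2]
tool_pos: [468.0, 189.9, 30.9]
wrist_force: [-0.7, -0.2, 0.7]
tool_pos: [468.0, 190.0, 30.6]
wrist_force: [-4.3, -0.4, 8.1]
```

```bash
python3 -m crank '[[[0,0,-1],[0,0,0]],[[0,0,0],[0,0,0]],[[0,0,0],[0,0,0]],[[0,0,0],[0,0,0]],[[0,0,-10],[0,0,0]],[[0,0,-20],[0,0,0]],[[0,0,-25],[0,0,0]],[[0,0,-25],[0,0,0]],[[0,0,-25],[0,0,0]],[[0,0,-25],[0,0,0]],[[0,0,-20],[0,0,0]],[[0,0,0],[0,0,0]]]' 84|grep tool
python3 -m crank '[[[0,0,0],[0,0,-0.1425]],[[0,0,0],[0,0,-0.1425]],[[0,0,0],[0,0,-0.1425]],[[0,0,0],[0,0,-0.1425]],[[0,0,0],[0,0,-0.1425]],[[0,0,0],[0,0,-0.1425]],[[0,0,0],[0,0,-0.1425]],[[0,0,0],[0,0,-0.1425]],[[0,0,0],[0,0,-0.1425]],[[0,0,0],[0,0,-0.1425]],[[0,0,0],[0,0,-0.1425]],[[9.8,16.6,0],[0,0,0]],[[9.8,16.6,0],[0,0,0]],[[9.8,16.6,0],[0,0,0]],[[9.8,16.6,0],[0,0,0]],[[9.8,16.6,0],[0,0,0]],[[9.8,16.6,0],[0,0,0]],[[9.8,16.6,0],[0,0,0]],[[9.8,16.6,0],[0,0,0]],[[0,0,0],[0,0,0]]]' 94 |head -1
python3 - <<'E'
from h import *
go(*sw(-45,49),58,np.pi+.0245)
s=snap('top');b=snap('side')
c=np.hstack([cv2.resize(s['pixels'][190:235,180:225],(400,400),interpolation=cv2.INTER_CUBIC),cv2.resize(b['pixels'][230:300,215:285],(400,400),interpolation=cv2.INTER_CUBIC)])
cv2.imwrite('pics/b5.png',c)
E
```

```text
tool_pos: [470.9, 190.0, 184.7]
time: 49.9
t 49.9 tcp [384.9 321.1 180.1] q [-0.0135  0.9999  0.0016 -0.002 ] F [-0.2 -1.6  0. ] w 94.1 gf 0.0 j [ 0.519  0.073  1.747  0.005  1.323 -1.08 ]
phi -3.1146 rz 0.002 rotvec [ 0.003 -0.004  0.002] shift now [ -4.3  -0.4 122.1] shift after turn [ -3.9   0.  122.1]
```

View pics/b5.png

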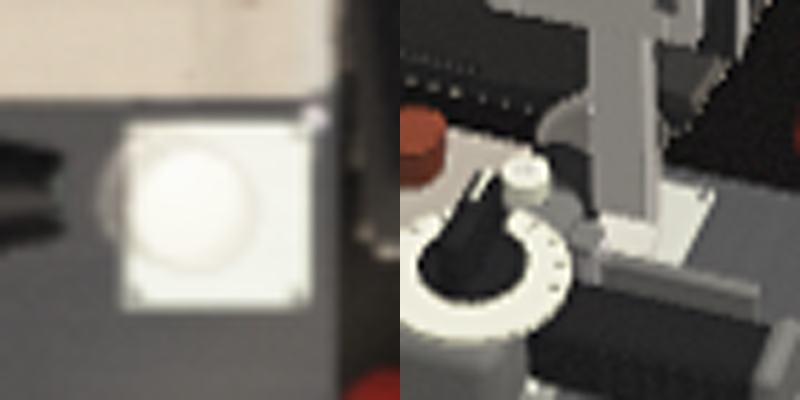

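```bash
python3 -m crank '[[[-9.8,-15.9,0],[0,0,0]],[[-9.8,-15.9,0],[0,0,0]],[[-9.8,-15.9,0],[0,0,0]],[[-9.8,-15.9,0],[0,0,0]],[[-9.8,-15.9,0],[0,0,0]],[[-9.8,-15.9,0],[0,0,0]],[[-9.8,-15.9,0],[0,0,0]],[[-9.8,-15.9,0],[0,0,0]],[[0,0,0],[0,0,0.1425]],[[0,0,0],[0,0,0.1425]],[[0,0,0],[0,0,0.1425]],[[0,0,0],[0,0,0.1425]],[[0,0,0],[0,0,0.1425]],[[0,0,0],[0,0,0.1425]],[[0,0,0],[0,0,0.1425]],[[0,0,0],[0,0,0.1425]],[[0,0,0],[0,0,0.1425]],[[0,0,0],[0,0,0.1425]],[[0,0,0],[0,0,0.1425]],[[0,0,0],[0,0,0]]]' 84 12 |head -1
python3 -c "
from h import *
go(467.5,196,30,1.595)"
```

```text
time: 52.0
t 52.0 tcp [468.2 193.8 180.3] q [ 6.977e-01  7.164e-01  2.000e-04 -2.000e-03] F [0.1 0.3 0. ] w 84.0 gf 0.0 j [0.219 0.085 1.734 0.004 1.324 0.192]
phi 1.5971 rz 0.002 rotvec [-0.002 -0.003  0.002] shift now [  1.7  -0.3 150.3] shift after turn [  2.2  -0.7 150.3]
```

```bash
python3 -m crank '[[[1,0,18],[0,0,0]],[[1,0,18],[0,0,0]],[[0.5,0,18],[0,0,0]],[[0,0,18],[0,0,0]],[[0,0,18],[0,0,0]],[[0,0,18],[0,0,0]],[[0,0,15],[0,0,0]],[[0,0,12],[0,0,0]],[[0,0,9],[0,0,0]],[[0,0,4],[0,0,0]],[[0,0,0],[0,0,0]],[[0,0,0],[0,0,0]]]' |grep -E "tool|wrist"
python3 -m crank '[[[0,0,0],[0,0,0]],[[0,0,0],[0,0,0]],[[0,0,0],[0,0,0]],[[0,0,0],[0,0,0]],[[0,0,0],[0,0,0]]]' 0 12
python3 -m crank '[[[0,0,-2],[0,0,0]],[[0,0,-2],[0,0,0]],[[-2,0,0],[0,0,0]],[[-2,0,0],[0,0,0]],[[-2,0,0],[0,0,0]],[[-1,0,0],[0,0,0]],[[0,0,1],[0,0,0]],[[0,0,1],[0,0,0]],[[0,0,0],[0,0,0]]]' |grep -E "tool|wrist"
```

```text
tool_pos: [468.3, 198.1, 33.2]
wrist_force: [1.2, 0.1, -0.4]
time: 53.7
tool_pos: [467.6, 198.0, 32.9]
eef_rot: [0.697, 0.717, 0.001, -0.002]
wrist_force: [-1.4, 0.8, 1.7]
grip_width: 55.7
finger_force: 12.0
tool_pos: [467.7, 190.9, 34.4]
wrist_force: [0.4, 0.7, -0.9]
```

```bash
python3 -m crank '[[[0,0,1],[0,0,0]],[[0,0,0],[0,0,0]]]' |grep -E "tool|wrist"
python3 -m crank '[[[0,0,1],[0,0,0]],[[0,0,0],[0,0,0]]]' |grep -E "tool|wrist"
python3 -m crank '[[[0,0,0.5],[0,0,0]],[[0,0,0],[0,0,0]]]' |grep -E "tool|wrist"
```

```text
tool_pos: [467.8, 191.0, 33.5]
wrist_force: [0.7, 0.5, -0.8]
tool_pos: [468.0, 191.1, 32.9]
wrist_force: [-1.3, 0.0, 1.7]
tool_pos: [468.1, 191.1, 32.8]
wrist_force: [-1.9, 0.3, 4.4]
```

```bash
python3 -m crank '[[[0,0,-0.5],[0,0,0]],[[0,0,0],[0,0,0]],[[0,0,0],[0,0,0]],[[0,0,0],[0,0,0]],[[0,0,-10],[0,0,0]],[[0,0,-20],[0,0,0]],[[0,0,-25],[0,0,0]],[[0,0,-25],[0,0,0]],[[0,0,-25],[0,0,0]],[[0,0,-25],[0,0,0]],[[0,0,-20],[0,0,0]],[[0,0,0],[0,0,0]]]' 84|grep tool
python3 -m crank '[[[0,0,0],[0,0,-0.1425]],[[0,0,0],[0,0,-0.1425]],[[0,0,0],[0,0,-0.1425]],[[0,0,0],[0,0,-0.1425]],[[0,0,0],[0,0,-0.1425]],[[0,0,0],[0,0,-0.1425]],[[0,0,0],[0,0,-0.1425]],[[0,0,0],[0,0,-0.1425]],[[0,0,0],[0,0,-0.1425]],[[0,0,0],[0,0,-0.1425]],[[0,0,0],[0,0,-0.1425]],[[9.6,16.5,0],[0,0,0]],[[9.6,16.5,0],[0,0,0]],[[9.6,16.5,0],[0,0,0]],[[9.6,16.5,0],[0,0,0]],[[9.6,16.5,0],[0,0,0]],[[9.6,16.5,0],[0,0,0]],[[9.6,16.5,0],[0,0,0]],[[9.6,16.5,0],[0,0,0]],[[0,0,0],[0,0,0]]]' 94 |head -1
python3 - <<'E'
from h import *
go(*sw(-45,49),58,np.pi+.0245)
s=snap('top'); g=s['pixels'][190:235,180:225].astype(float)
old=cv2.resize(cv2.imread('pics/b5.png')[:,:400],(45,45),interpolation=cv2.INTER_AREA).astype(float)
# left rim over the dark plate: brightness profiles along rows through the beaker
for v in (20,22,24,26): print(np.round(g[v].mean(1)[8:36]).astype(int)); 
print('old');print(np.round(old[22].mean(1)[8:36]).astype(int)); print(np.round(old[24].mean(1)[8:36]).astype(int))
# sat diff from clean pad
im=cv2.imread('pics/top1.png')[190:235,180:225].astype(float); 
for nm,a in(('new',g),('old',old)):
    d=np.abs(a-im).mean(2); d[d<12]=0; v,u=np.nonzero(d); print(nm,len(u),u.min(),u.max(),v.min(),v.max(),(d[v,u]*u).sum()/d.sum(),(d[v,u]*v).sum()/d.sum())
E
```

```text
tool_pos: [470.9, 191.1, 186.8]
time: 58.4
t 58.4 tcp [386.5 321.5 182.1] q [-0.0135  0.9999  0.0016 -0.002 ] F [-0.5 -0.3  0. ] w 94.1 gf 0.0 j [ 0.518  0.074  1.741  0.005  1.328 -1.081]
phi -3.1147 rz 0.002 rotvec [ 0.003 -0.004  0.002] shift now [ -2.7  -0.7 124.1] shift after turn [ -2.2  -0.2 124.1]
[ 87  87  89  88  97 135 189 217 222 232 242 249 250 250 250 250 248 248
 247 247 243 236 235 239 240 238 210 110]
[ 89  88  88  88 104 143 183 209 222 237 247 248 248 249 249 249 248 248
 247 247 244 237 232 238 241 240 213 111]
[ 85  87  88  86  97 140 189 202 220 239 246 246 247 246 247 247 247 247
 246 245 241 236 232 237 240 238 211 113]
[ 86  86  86  88  91 131 196 218 211 227 240 245 245 246 245 246 245 244
 242 238 236 232 233 239 240 238 211 113]
old
[ 88  89 103 127 132 137 186 232 246 248 248 248 249 249 248 248 247 247
 244 237 231 236 241 242 242 240 208 118]
[ 86  87  95 117 130 135 188 233 245 247 247 247 247 247 247 247 246 245
 241 236 232 235 240 240 240 238 206 118]
new 162 0 36 0 34 21.34045739177784 16.54914239041655
old 201 0 44 0 34 20.46078041011348 17.51383635277723
```

```bash
python3 -m crank '[[[-1,0,15],[0,0,0]],[[-1,0,15],[0,0,0]],[[0,0,15],[0,0,0]],[[0,0,15],[0,0,0]],[[0,0,15],[0,0,0]],[[0,0,15],[0,0,0]],[[0,0,14],[0,0,0]],[[0,0,12],[0,0,0]],[[0,0,8],[0,0,0]],[[0,0,0],[0,0,0]],[[0,0,0],[0,0,0]]]'|grep tool
python3 -m crank '[[[0,0,0],[0,0,0]],[[0,0,0],[0,0,0]],[[0,0,0],[0,0,0]],[[0,0,0],[0,0,0]],[[0,0,0],[0,0,0]],[[0,0,0],[0,0,0]],[[0,0,0],[0,0,0]],[[0,0,0],[0,0,0]],[[0,0,0],[0,0,0]],[[0,0,0],[0,0,0]]]' 30 40
cat > flag.py <<'E'
from h import *
f=sw(30,10)
P=cloud(snap('side')); m=(np.hypot(P[...,0]-f[0],P[...,1]-f[1])<9)&(P[...,2]>100); print('flag',m.sum(),np.percentile(P[m][:,2],[10,50,95]))
E
python3 flag.py
python3 -m crank '[[[0,0,0],[0,0,0]],[[0,0,0],[0,0,0]],[[0,0,0],[0,0,0]],[[0,0,0],[0,0,0]],[[0,0,0],[0,0,0]],[[0,0,0],[0,0,0]]]' 94 20|grep -E "tool|width"
python3 flag.py
```

```text
tool_pos: [390.2, 321.1, 59.4]
time: 60.55
tool_pos: [390.0, 319.6, 59.3]
eef_rot: [-0.013, 1.0, 0.0, -0.001]
wrist_force: [-0.7, -6.3, 2.9]
grip_width: 47.4
finger_force: 38.7
flag 50 [119.52500739 136.91149993 139.03515782]
tool_pos: [389.9, 321.6, 59.2]
grip_width: 91.6
flag 18 [113.14998516 114.1049954  115.14853536]
```

Flag rose and dropped. Back to the beaker.

```bash
python3 -m crank '[[[0,0,-15],[0,0,0]],[[0,0,-22],[0,0,0]],[[0,0,-22],[0,0,0]],[[0,0,-22],[0,0,0]],[[0,0,-22],[0,0,0]],[[0,0,-20],[0,0,0]],[[-9.8,-16.5,0],[0,0,0]],[[-9.8,-16.5,0],[0,0,0]],[[-9.8,-16.5,0],[0,0,0]],[[-9.8,-16.5,0],[0,0,0]],[[-9.8,-16.5,0],[0,0,0]],[[-9.8,-16.5,0],[0,0,0]],[[-9.8,-16.5,0],[0,0,0]],[[-9.8,-16.5,0],[0,0,0]]]' 84 12 |head -1
python3 -m crank '[[[0,0,0],[0,0,0.1425]],[[0,0,0],[0,0,0.1425]],[[0,0,0],[0,0,0.1425]],[[0,0,0],[0,0,0.1425]],[[0,0,0],[0,0,0.1425]],[[0,0,0],[0,0,0.1425]],[[0,0,0],[0,0,0.1425]],[[0,0,0],[0,0,0.1425]],[[0,0,0],[0,0,0.1425]],[[0,0,0],[0,0,0.1425]],[[0,0,0],[0,0,0.1425]],[[0,0,0],[0,0,0]]]'|head -1
python3 -c "
from h import *
go(467.5,189.5,32,1.595)"
```

```text
time: 62.65
time: 63.85
t 63.85 tcp [471.7 190.8 181.5] q [ 6.972e-01  7.169e-01  7.000e-04 -2.100e-03] F [ 0.7  0.9 -1.1] w 83.9 gf 0.0 j [0.211 0.088 1.728 0.004 1.327 0.182]
phi 1.5987 rz 0.004 rotvec [-0.002 -0.004  0.004] shift now [ -1.8  -3.9 149.5] shift after turn [ -1.2  -4.2 149.5]
```

```bash
python3 -m crank '[[[0,-1,18],[0,0,0]],[[0,-1,18],[0,0,0]],[[0,-0.5,18],[0,0,0]],[[0,0,18],[0,0,0]],[[0,0,18],[0,0,0]],[[0,0,18],[0,0,0]],[[0,0,15],[0,0,0]],[[0,0,12],[0,0,0]],[[0,0,9],[0,0,0]],[[0,0,4],[0,0,0]],[[0,0,0],[0,0,0]],[[0,0,0],[0,0,0]]]' |grep -E "tool|wrist"
python3 -m crank '[[[0,0,0],[0,0,0]],[[0,0,0],[0,0,0]],[[0,0,0],[0,0,0]],[[0,0,0],[0,0,0]],[[0,0,0],[0,0,0]],[[0,0,-8],[0,0,0]],[[0,0,-15],[0,0,0]],[[0,0,-22],[0,0,0]],[[0,0,-22],[0,0,0]],[[0,0,-22],[0,0,0]],[[0,0,-22],[0,0,0]],[[0,0,-22],[0,0,0]],[[0,0,-22],[0,0,0]],[[0,0,-22],[0,0,0]],[[0,0,-22],[0,0,0]],[[0,0,-22],[0,0,0]],[[0,0,-22],[0,0,0]],[[0,0,-10],[0,0,0]],[[0,0,0],[0,0,0]]]' 0 15
python3 -c "
from h import *
go(553,-392,285,1.6)"
```

```text
tool_pos: [469.5, 191.2, 34.2]
wrist_force: [0.6, -0.7, 0.4]
time: 66.95
tool_pos: [470.5, 190.3, 288.6]
eef_rot: [0.697, 0.717, 0.002, -0.001]
wrist_force: [0.1, -0.2, -1.0]
grip_width: 56.1
finger_force: 14.9
t 66.95 tcp [470.5 190.3 288.6] q [ 0.6973  0.7168  0.0022 -0.0009] F [ 0.1 -0.2 -1. ] w 56.1 gf 14.9 j [0.211 0.004 1.593 0.004 1.542 0.183]
phi 1.5983 rz -0.002 rotvec [ 0.002 -0.004 -0.002] shift now [-584.3   66.5    1.2] shift after turn [-584.4   65.5    3.6]
```

```bash
python3 -m crank '[[[-15,2,0],[0,0,0]],[[-31.5,3.5,0],[0,0,0]],[[-31.5,3.5,0],[0,0,0]],[[-31.5,3.5,0],[0,0,0]],[[-31.5,3.5,0],[0,0,0]],[[-31.5,3.5,0],[0,0,0]],[[-31.5,3.5,0],[0,0,0]],[[-31.5,3.5,0],[0,0,0]],[[-31.5,3.5,0],[0,0,0]],[[-31.5,3.5,0],[0,0,0]],[[-31.5,3.5,0],[0,0,0]],[[-31.5,3.5,0],[0,0,0]],[[-31.5,3.5,0],[0,0,0]],[[-31.5,3.5,0],[0,0,0]],[[-31.5,3.5,0],[0,0,0]],[[-31.5,3.5,0],[0,0,0]],[[-31.5,3.5,0],[0,0,0]],[[-31.5,3.5,0],[0,0,0]],[[-31.5,3.5,0],[0,0,0]],[[0,0,0],[0,0,0]]]' | grep time
python3 -m crank '[[[0,0,0],[0,0,0]],[[0,0,20],[0,0,0]],[[0,0,25],[0,0,0]],[[0,0,25],[0,0,0]],[[0,0,25],[0,0,0]],[[0,0,25],[0,0,0]],[[0,0,25],[0,0,0]],[[0,0,25],[0,0,0]],[[0,0,25],[0,0,0]],[[0,0,20],[0,0,0]],[[0,0,10],[0,0,0]],[[0,0,0],[0,0,0]],[[0,0,0],[0,0,0]]]'|grep -E "tool|wrist"
python3 -c "
from h import *
go(553,-392,30,1.6)"
```

```text
time: 68.95
tool_pos: [550.6, -388.8, 60.3]
wrist_force: [-0.2, 0.3, -0.1]
t 70.25 tcp [ 550.6 -388.8   60.3] q [ 6.971e-01  7.170e-01  7.000e-04 -1.500e-03] F [-0.2  0.3 -0.1] w 55.9 gf 14.9 j [-7.440e-01  5.500e-01  1.391e+00  1.000e-03  1.203e+00 -7.730e-01]
phi 1.5989 rz -0.001 rotvec [-0.001 -0.003 -0.001] shift now [-3.3  2.4 30.2] shift after turn [-3.3  2.3 30.3]
```

```bash
python3 -m crank '[[[-1,1,8],[0,0,0]],[[-1,1,8],[0,0,0]],[[-1,0,6],[0,0,0]],[[0,0,3],[0,0,0]],[[0,0,0],[0,0,0]]]'|grep -E "tool|wrist"
for i in 1; do python3 -m crank '[[[0,0,1],[0,0,0]],[[0,0,1],[0,0,0]],[[0,0,0],[0,0,0]]]'|grep -E "tool|wrist"; done
python3 -m crank '[[[0,0,1],[0,0,0]],[[0,0,0],[0,0,0]]]'|grep -E "tool|wrist"
python3 -m crank '[[[0,0,1],[0,0,0]],[[0,0,0],[0,0,0]]]'|grep -E "tool|wrist"
```

```text
tool_pos: [551.5, -391.6, 33.3]
wrist_force: [0.3, -0.3, 0.2]
tool_pos: [552.1, -392.0, 32.5]
wrist_force: [-0.3, -0.4, 0.2]
tool_pos: [552.0, -391.9, 31.4]
wrist_force: [0.1, -0.3, -0.4]
tool_pos: [552.0, -391.8, 30.3]
wrist_force: [0.1, 0.4, -0.7]
```

```bash
python3 -m crank '[[[0,0,1],[0,0,0]],[[0,0,0],[0,0,0]]]'|grep -E "tool|wrist"
python3 -m crank '[[[0,0,0.7],[0,0,0]],[[0,0,0],[0,0,0]]]'|grep -E "tool|wrist"
python3 -m crank '[[[0,0,0.7],[0,0,0]],[[0,0,0],[0,0,0]]]'|grep -E "tool|wrist"
```

```text
tool_pos: [552.0, -391.8, 29.2]
wrist_force: [0.7, -1.1, 0.0]
tool_pos: [552.0, -391.9, 28.6]
wrist_force: [0.0, -0.5, -0.1]
tool_pos: [552.1, -392.0, 28.2]
wrist_force: [-0.2, -0.2, 0.5]
```

```bash
python3 -m crank '[[[0,0,0.7],[0,0,0]],[[0,0,0],[0,0,0]]]'|grep -E "tool|wrist"
python3 -m crank '[[[0,0,0.5],[0,0,0]],[[0,0,0],[0,0,0]]]'|grep -E "tool|wrist"
```

```text
tool_pos: [552.1, -392.2, 28.1]
wrist_force: [-2.8, 1.2, 4.8]
tool_pos: [552.1, -392.2, 28.0]
wrist_force: [-3.9, 2.2, 6.9]
```

```bash
python3 -m crank '[[[0,0,0],[0,0,0]],[[0,0,0],[0,0,0]],[[0,0,0],[0,0,0]],[[0,0,0],[0,0,0]],[[0,0,-10],[0,0,0]],[[0,0,-20],[0,0,0]],[[0,0,-25],[0,0,0]],[[0,0,-25],[0,0,0]],[[0,0,-25],[0,0,0]],[[0,0,-25],[0,0,0]],[[0,0,-25],[0,0,0]],[[0,0,-25],[0,0,0]],[[0,0,-25],[0,0,0]],[[0,0,-25],[0,0,0]],[[0,0,-20],[0,0,0]],[[0,0,0],[0,0,0]]]' 84 20 |grep tool
python3 - <<'E'
from h import *
s=snap('top');b=snap('side');P=cloud(s)
q=np.r_[P.reshape(-1,3),cloud(b).reshape(-1,3)]
m=(q[:,0]>470)&(q[:,0]<680)&(q[:,1]>90)&(q[:,1]<160)&(q[:,2]>15)&(q[:,2]<130);k=q[m]
for x in range(480,680,20):
    for y in range(100,150,10):
        i=(abs(k[:,0]-x)<10)&(abs(k[:,1]-y)<5); print((x,y,int(np.percentile(k[i][:,2],95))) if i.sum()>2 else (x,y,'-'),end=' ')
    print()
h=cv2.cvtColor(s['pixels'],cv2.COLOR_BGR2HSV); m=(h[...,0]<20)&(h[...,1]>110)&(abs(P[...,0]-572)<70)&(abs(P[...,1]-178)<70)&(P[...,2]>8)
v,u=np.nonzero(m); print('stopper',len(u),onplane(s,[(u.mean(),v.mean())],26), u.min(),u.max(),v.min(),v.max())
P=cloud(b);h=cv2.cvtColor(b['pixels'],cv2.COLOR_BGR2HSV); m=(h[...,0]<20)&(h[...,1]>110)&(abs(P[...,0]-572)<70)&(abs(P[...,1]-178)<70)&(P[...,2]>8);v,u=np.nonzero(m); print(len(u)); top=m&(P[...,2]>23); v,u=np.nonzero(top); print('side top',len(u),onplane(b,[((u.min()+u.max())/2,(v.min()+v.max())/2)],26))
go(572,178,250,1.6)
c=np.hstack([cv2.resize(s['pixels'][150:250,305:405],(400,400),interpolation=cv2.INTER_CUBIC),cv2.resize(b['pixels'][130:210,260:340],(400,400),interpolation=cv2.INTER_CUBIC)])
cv2.imwrite('pics/m1.png',c)
E
```

```text
tool_pos: [554.1, -394.2, 282.1]
(480, 100, 56) (480, 110, 58) (480, 120, 59) (480, 130, 54) (480, 140, '-') 
(500, 100, 71) (500, 110, 69) (500, 120, 70) (500, 130, 66) (500, 140, '-') 
(520, 100, 80) (520, 110, 80) (520, 120, 83) (520, 130, 80) (520, 140, '-') 
(540, 100, 93) (540, 110, 92) (540, 120, 97) (540, 130, 92) (540, 140, '-') 
(560, 100, 99) (560, 110, 99) (560, 120, 98) (560, 130, 94) (560, 140, '-') 
(580, 100, 101) (580, 110, 102) (580, 120, 97) (580, 130, '-') (580, 140, '-') 
(600, 100, 101) (600, 110, 101) (600, 120, 97) (600, 130, '-') (600, 140, '-') 
(620, 100, 100) (620, 110, 99) (620, 120, 95) (620, 130, '-') (620, 140, '-') 
(640, 100, 95) (640, 110, 95) (640, 120, 90) (640, 130, '-') (640, 140, '-') 
(660, 100, '-') (660, 110, 78) (660, 120, 70) (660, 130, '-') (660, 140, '-') 
stopper 61 [[572.40083663 177.64753589  26.        ]] 203 211 181 189
127
side top 91 [[569.7308455  178.97945544  26.        ]]
t 74.15 tcp [ 552.6 -392.8  277.2] q [ 6.973e-01  7.168e-01  6.000e-04 -1.400e-03] F [-0.3  0.2 -0.3] w 83.6 gf 0.0 j [-7.460e-01  3.880e-01  1.164e+00  1.000e-03  1.592e+00 -7.740e-01]
phi 1.5983 rz -0.002 rotvec [-0.001 -0.003 -0.002] shift now [570.   35.1  28.8] shift after turn [570.   36.   27.2]
```

View pics/m1.png

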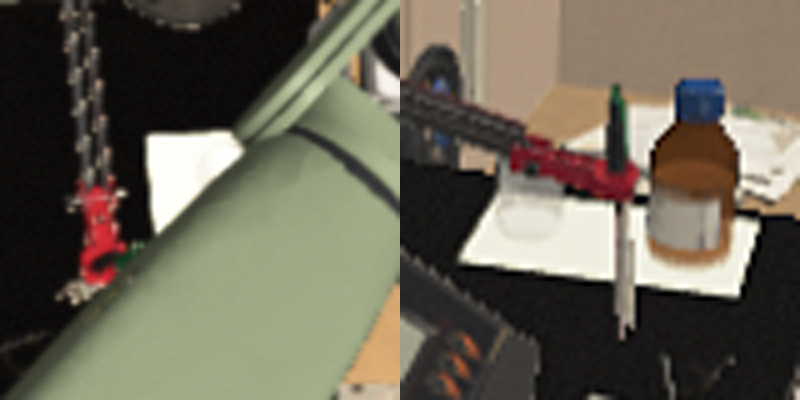

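```bash
python3 -m crank '[[[15,1,0],[0,0,0]],[[31,1.8,0],[0,0,0]],[[31,1.8,0],[0,0,0]],[[31,1.8,0],[0,0,0]],[[31,1.8,0],[0,0,0]],[[31,1.8,0],[0,0,0]],[[31,1.8,0],[0,0,0]],[[31,1.8,0],[0,0,0]],[[31,1.8,0],[0,0,0]],[[31,1.8,0],[0,0,0]],[[31,1.8,0],[0,0,0]],[[31,1.8,5],[0,0,0]],[[31,1.8,15],[0,0,0]],[[31,1.8,20],[0,0,0]],[[31,1.8,20],[0,0,0]],[[31,1.8,20],[0,0,0]],[[31,1.8,20],[0,0,0]],[[31,1.8,20],[0,0,0]],[[27,1.8,20],[0,0,0]],[[0,0,0],[0,0,0]]]' 60 15 | grep time
python3 - <<'E'
from h import *
go(571.5,178,12,1.6)
s=snap('top');P=cloud(s)
h=cv2.cvtColor(s['pixels'],cv2.COLOR_BGR2HSV); m=(h[...,0]<20)&(h[...,1]>110)&(abs(P[...,0]-572)<70)&(abs(P[...,1]-178)<70)&(P[...,2]>8)
v,u=np.nonzero(m); print('stopper',len(u),onplane(s,[(u.mean(),v.mean())],26) if len(u) else '')
b=snap('side');P=cloud(b);h=cv2.cvtColor(b['pixels'],cv2.COLOR_BGR2HSV); m=(h[...,0]<20)&(h[...,1]>110)&(abs(P[...,0]-572)<70)&(abs(P[...,1]-178)<70)&(P[...,2]>8)&(P[...,2]>23)&(P[...,2]<35); v,u=np.nonzero(m); print('side top',len(u),onplane(b,[((u.min()+u.max())/2,(v.min()+v.max())/2)],26))
E
```

```text
time: 76.15
t 76.15 tcp [564.8 180.5 133.4] q [ 0.6957  0.7183 -0.0031 -0.0056] F [ 0.4 -1.  -1.7] w 60.1 gf 0.0 j [0.16  0.318 1.558 0.005 1.278 0.127]
phi 1.6028 rz 0.003 rotvec [-0.012 -0.004  0.003] shift now [ -3.2   8.1 121.3] shift after turn [ -2.7   6.6 121.4]
stopper 38 [[571.91696059 172.36273083  26.        ]]
side top 91 [[570.69719913 177.02162997  26.        ]]
```

```bash
python3 -m crank '[[[-1,1,10],[0,0,0]],[[-1,1,20],[0,0,0]],[[0,1,20],[0,0,0]],[[0,0,20],[0,0,0]],[[0,0,15],[0,0,0]],[[0,0,5],[0,0,0]],[[0,0,0],[0,0,0]],[[0,0,0],[0,0,0]]]' | grep tool
python3 -c "
from h import *
go(571.5,178,12,1.6)"
```

```text
tool_pos: [573.8, 175.7, 49.7]
t 77.05 tcp [573.8 175.7  49.7] q [ 0.6975  0.7166  0.0013 -0.0015] F [-0.2  0.2  0.5] w 60.0 gf 0.0 j [0.151 0.424 1.605 0.004 1.111 0.122]
phi 1.5979 rz -0.002 rotvec [-0.    -0.004 -0.002] shift now [ 2.2 -2.2 37.7] shift after turn [ 2.4 -2.2 37.7]
```

```bash
python3 -m crank '[[[1,-1,10],[0,0,0]],[[1,-1,10],[0,0,0]],[[0,0,10],[0,0,0]],[[0,0,6],[0,0,0]],[[0,0,3],[0,0,0]],[[0,0,0],[0,0,0]],[[0,0,0],[0,0,0]]]' | grep -E "tool|wrist"
python3 -m crank '[[[0,0,0],[0,0,0]],[[0,0,0],[0,0,0]],[[0,0,0],[0,0,0]],[[0,0,0],[0,0,0]],[[0,0,0],[0,0,0]]]' 0 15
python3 -m crank '[[[0,0,-5],[0,0,0]],[[0,0,-12],[0,0,0]],[[0,0,-12],[0,0,0]],[[0,0,-12],[0,0,0]],[[0,0,-9],[0,0,0]],[[0,0,0],[0,0,0]]]'
python3 - <<'E'
from h import *
go(*sw(30,-85),60,1.595)
b=snap('side');P=cloud(b);h=cv2.cvtColor(b['pixels'],cv2.COLOR_BGR2HSV); m=(h[...,0]<20)&(h[...,1]>110)&(abs(P[...,0]-572)<40)&(abs(P[...,1]-178)<40)&(P[...,2]>8);q=P[m];print(len(q),q.min(0),q.max(0),q.mean(0))
E
```

```text
tool_pos: [571.0, 177.9, 9.9]
wrist_force: [0.2, -0.9, 0.8]
time: 78.25
tool_pos: [571.0, 177.9, 10.0]
eef_rot: [0.697, 0.717, 0.001, -0.002]
wrist_force: [0.1, 0.0, 1.3]
grip_width: 32.9
finger_force: 15.0
time: 78.85
tool_pos: [572.7, 178.0, 62.4]
eef_rot: [0.697, 0.717, 0.002, -0.001]
wrist_force: [0.1, -0.3, -0.0]
grip_width: 32.8
finger_force: 15.0
t 78.85 tcp [572.7 178.   62.4] q [ 6.973e-01  7.168e-01  2.400e-03 -6.000e-04] F [ 0.1 -0.3 -0. ] w 32.8 gf 15.0 j [0.155 0.405 1.602 0.004 1.131 0.126]
phi 1.5983 rz 0.003 rotvec [ 0.003 -0.004  0.003] shift now [  14.1 -105.4    2.2] shift after turn [  13.7 -105.4    2.4]
187 [532.05512365 160.94291878  53.82750567] [609.57361486 207.33473278 195.35054473] [571.80009344 188.39761619 106.87312489]
```

```bash
python3 -m crank '[[[1.3,-10,0],[0,0,0]],[[1.3,-12,0],[0,0,0]],[[1.3,-12,0],[0,0,0]],[[1.3,-12,0],[0,0,0]],[[1.3,-12,0],[0,0,0]],[[1.3,-12,0],[0,0,0]],[[1.3,-12,0],[0,0,0]],[[1.3,-12,0],[0,0,0]],[[1.3,-8,0],[0,0,0]],[[1.3,-3,0],[0,0,0]],[[0,0,0],[0,0,0]],[[0,0,10],[0,0,0]],[[0,0,15],[0,0,0]],[[0,0,10],[0,0,0]],[[0,0,0],[0,0,0]],[[0,0,0],[0,0,0]]]'|grep -E "tool|wrist"
python3 - <<'E'
from h import *
go(*sw(30,-85),17,1.595)
b=snap('side');P=cloud(b);h=cv2.cvtColor(b['pixels'],cv2.COLOR_BGR2HSV); m=(h[...,0]<20)&(h[...,1]>110)&(abs(P[...,0]-467)<40)&(abs(P[...,1]-189)<40)&(P[...,2]>3)&(P[...,2]<60);q=P[m];print(len(q),q.min(0),q.max(0),q.mean(0))
E
```

```text
tool_pos: [465.4, 187.8, 24.6]
wrist_force: [0.5, 0.0, 0.0]
t 80.5 tcp [465.4 187.8  24.6] q [ 6.974e-01  7.167e-01  2.000e-04 -2.200e-03] F [0.5 0.  0. ] w 33.1 gf 15.0 j [0.208 0.287 1.864 0.005 0.992 0.178]
phi 1.5981 rz 0.003 rotvec [-0.003 -0.003  0.003] shift now [1.3 1.6 7.6] shift after turn [1.3 1.6 7.6]
95 [448.87090678 170.7458056   22.75540559] [481.12613299 203.68055493  45.87079513] [459.98811869 190.47733044  38.81778445]
```

```bash
python3 -m crank '[[[1,1,3],[0,0,0]],[[1,1,2],[0,0,0]],[[0,0,0],[0,0,0]]]'|grep -E "tool|wrist"
python3 -m crank '[[[0,0,1],[0,0,0]],[[0,0,0],[0,0,0]]]'|grep -E "tool|wrist"
python3 -m crank '[[[0,0,1],[0,0,0]],[[0,0,0],[0,0,0]]]'|grep -E "tool|wrist"
python3 -m crank '[[[0,0,0.7],[0,0,0]],[[0,0,0],[0,0,0]]]'|grep -E "tool|wrist"
```

```text
tool_pos: [467.6, 190.2, 20.1]
wrist_force: [-0.2, -0.2, 1.1]
tool_pos: [467.3, 190.0, 19.0]
wrist_force: [0.0, -0.6, -0.7]
tool_pos: [467.3, 190.0, 18.0]
wrist_force: [0.2, -0.4, -1.0]
tool_pos: [467.3, 190.0, 17.3]
wrist_force: [-0.5, -0.0, -0.3]
```

```bash
python3 -m crank '[[[0,0,0.7],[0,0,0]],[[0,0,0],[0,0,0]]]'|grep -E "tool|wrist"
python3 -m crank '[[[0,0,0.7],[0,0,0]],[[0,0,0],[0,0,0]]]'|grep -E "tool|wrist"
python3 -m crank '[[[0,0,0.7],[0,0,0]],[[0,0,0],[0,0,0]]]'|grep -E "tool|wrist"
```

```text
tool_pos: [467.3, 190.0, 16.6]
wrist_force: [-0.6, -0.1, -0.5]
tool_pos: [467.5, 190.1, 16.1]
wrist_force: [-0.5, 0.1, 0.1]
tool_pos: [467.5, 190.1, 15.9]
wrist_force: [-2.2, -0.7, 5.8]
```

Contact. Release, go to the trigger.

```bash
python3 -m crank '[[[0,0,-0.5],[0,0,0]],[[0,0,0],[0,0,0]],[[0,0,0],[0,0,0]],[[0,0,0],[0,0,0]],[[0,0,-10],[0,0,0]],[[0,0,-20],[0,0,0]],[[0,0,-28],[0,0,0]],[[0,0,-28],[0,0,0]],[[0,0,-28],[0,0,0]],[[0,0,-28],[0,0,0]],[[0,0,-25],[0,0,0]],[[0,0,0],[0,0,0]]]' 60|grep tool
python3 -m crank '[[[0,0,0],[0,0,-0.1425]],[[0,0,0],[0,0,-0.1425]],[[0,0,0],[0,0,-0.1425]],[[0,0,0],[0,0,-0.1425]],[[0,0,0],[0,0,-0.1425]],[[0,0,0],[0,0,-0.1425]],[[0,0,0],[0,0,-0.1425]],[[0,0,0],[0,0,-0.1425]],[[0,0,0],[0,0,-0.1425]],[[0,0,0],[0,0,-0.1425]],[[0,0,0],[0,0,-0.1425]],[[9.5,16.5,0],[0,0,0]],[[9.5,16.5,0],[0,0,0]],[[9.5,16.5,0],[0,0,0]],[[9.5,16.5,0],[0,0,0]],[[9.5,16.5,0],[0,0,0]],[[9.5,16.5,0],[0,0,0]],[[9.5,16.5,0],[0,0,0]],[[9.5,16.5,0],[0,0,0]],[[0,0,0],[0,0,0]]]' 94 |head -1
python3 - <<'E'
from h import *
go(*sw(-45,49),58,np.pi+.0245)
for n in('top','side'):
    b=snap(n);P=cloud(b);h=cv2.cvtColor(b['pixels'],cv2.COLOR_BGR2HSV); m=(h[...,0]<20)&(h[...,1]>110)&(abs(P[...,0]-467)<40)&(abs(P[...,1]-189)<40)&(P[...,2]>3)&(P[...,2]<60);q=P[m];print(n,len(q),np.round(np.r_[q.min(0),q.max(0)]))
    v,u=np.nonzero(m); print(onplane(b,[(u.mean(),v.mean())],32 if n=='top' else 20))
E
```

```text
tool_pos: [470.9, 190.2, 187.7]
time: 85.25
t 85.25 tcp [386.9 320.5 182.3] q [-0.0135  0.9999  0.0016 -0.002 ] F [-0.1 -0.5 -0.4] w 94.0 gf 0.0 j [ 0.516  0.073  1.742  0.005  1.328 -1.083]
phi -3.1147 rz 0.002 rotvec [ 0.003 -0.004  0.002] shift now [ -2.4   0.4 124.3] shift after turn [ -1.9   0.8 124.3]
top 56 [454. 176.  29. 483. 204.  43.]
[[469.18765299 190.13886518  32.        ]]
side 23 [451. 195.  15. 462. 207.  36.]
[[458.86196923 196.17112465  20.        ]]
```

```bash
python3 -m crank '[[[-1,0,15],[0,0,0]],[[-1,0.5,15],[0,0,0]],[[0,0.5,15],[0,0,0]],[[0,0,15],[0,0,0]],[[0,0,15],[0,0,0]],[[0,0,15],[0,0,0]],[[0,0,14],[0,0,0]],[[0,0,12],[0,0,0]],[[0,0,8],[0,0,0]],[[0,0,0],[0,0,0]],[[0,0,0],[0,0,0]]]'|grep tool
python3 -m crank '[[[0,0,0],[0,0,0]],[[0,0,0],[0,0,0]],[[0,0,0],[0,0,0]],[[0,0,0],[0,0,0]],[[0,0,0],[0,0,0]],[[0,0,0],[0,0,0]],[[0,0,0],[0,0,0]],[[0,0,0],[0,0,0]],[[0,0,0],[0,0,0]],[[0,0,0],[0,0,0]]]' 30 40|grep -E "tool|wid|wri"
python3 flag.py
python3 -m crank '[[[0,0,0],[0,0,0]],[[0,0,0],[0,0,0]],[[0,0,0],[0,0,0]],[[0,0,0],[0,0,0]],[[0,0,0],[0,0,0]],[[0,0,0],[0,0,0]]]' 94 20|grep -E "tool|width"
python3 flag.py
```

```text
tool_pos: [390.5, 321.1, 59.5]
tool_pos: [390.3, 319.5, 59.3]
wrist_force: [0.5, -5.7, 2.3]
grip_width: 47.4
flag 47 [119.68534962 137.3536783  138.8213788 ]
tool_pos: [390.2, 321.6, 59.4]
grip_width: 91.5
flag 17 [112.96822322 114.077256   116.0752191 ]
```

```bash
python3 -m crank '[[[0,0,-15],[0,0,0]],[[0,0,-22],[0,0,0]],[[0,0,-22],[0,0,0]],[[0,0,-22],[0,0,0]],[[0,0,-22],[0,0,0]],[[0,0,-20],[0,0,0]],[[-9.8,-16.5,0],[0,0,0]],[[-9.8,-16.5,0],[0,0,0]],[[-9.8,-16.5,0],[0,0,0]],[[-9.8,-16.5,0],[0,0,0]],[[-9.8,-16.5,0],[0,0,0]],[[-9.8,-16.5,0],[0,0,0]],[[-9.8,-16.5,0],[0,0,0]],[[-9.8,-16.5,0],[0,0,0]]]' 60 15 |head -1
python3 -m crank '[[[0,0,0],[0,0,0.1425]],[[0,0,0],[0,0,0.1425]],[[0,0,0],[0,0,0.1425]],[[0,0,0],[0,0,0.1425]],[[0,0,0],[0,0,0.1425]],[[0,0,0],[0,0,0.1425]],[[0,0,0],[0,0,0.1425]],[[0,0,0],[0,0,0.1425]],[[0,0,0],[0,0,0.1425]],[[0,0,0],[0,0,0.1425]],[[0,0,0],[0,0,0.1425]],[[0,0,0],[0,0,0]]]'|head -1
python3 -c "
from h import *
go(468,190,16,1.595)"
```

```text
time: 89.55
time: 90.75
t 90.75 tcp [472.  190.8 181.6] q [ 6.972e-01  7.169e-01  7.000e-04 -2.100e-03] F [ 0.2  0.3 -0.6] w 60.2 gf 0.0 j [0.211 0.088 1.728 0.004 1.327 0.182]
phi 1.5987 rz 0.004 rotvec [-0.002 -0.004  0.004] shift now [ -1.3  -3.7 165.6] shift after turn [ -0.7  -4.  165.6]
```

```bash
python3 -m crank '[[[0,-1,20],[0,0,0]],[[0,-1,20],[0,0,0]],[[0,-0.5,20],[0,0,0]],[[0,0,20],[0,0,0]],[[0,0,20],[0,0,0]],[[0,0,20],[0,0,0]],[[0,0,18],[0,0,0]],[[0,0,14],[0,0,0]],[[0,0,8],[0,0,0]],[[0,0,4],[0,0,0]],[[0,0,0],[0,0,0]],[[0,0,0],[0,0,0]]]' |grep -E "tool|wrist"
python3 -m crank '[[[0,0,0],[0,0,0]],[[0,0,0],[0,0,0]],[[0,0,0],[0,0,0]],[[0,0,0],[0,0,0]],[[0,0,0],[0,0,0]],[[0,0,-8],[0,0,0]],[[0,0,-15],[0,0,0]],[[0,0,-22],[0,0,0]],[[0,0,-22],[0,0,0]],[[0,0,-22],[0,0,0]],[[0,0,-22],[0,0,0]],[[0,0,-22],[0,0,0]],[[0,0,-22],[0,0,0]],[[0,0,-22],[0,0,0]],[[0,0,-22],[0,0,0]],[[0,0,-22],[0,0,0]],[[0,0,-22],[0,0,0]],[[0,0,-10],[0,0,0]],[[0,0,0],[0,0,0]]]' 0 15
python3 -c "
from h import *
go(497,-394,270,1.6)"
```

```text
tool_pos: [470.0, 191.2, 18.4]
wrist_force: [-0.4, -0.8, -0.2]
time: 93.85
tool_pos: [470.8, 190.4, 272.7]
eef_rot: [0.697, 0.717, 0.002, -0.001]
wrist_force: [-0.2, -0.2, -1.2]
grip_width: 33.2
finger_force: 15.0
t 93.85 tcp [470.8 190.4 272.7] q [ 0.6973  0.7167  0.0022 -0.0009] F [-0.2 -0.2 -1.2] w 33.2 gf 15.0 j [0.211 0.013 1.616 0.004 1.51  0.183]
phi 1.5983 rz -0.002 rotvec [ 0.002 -0.004 -0.002] shift now [-5.849e+02  1.020e+01  1.000e-01] shift after turn [-584.9    9.2    2.7]
```

```bash
python3 -m crank '[[[-15,0.5,0],[0,0,0]],[[-31.5,0.5,0],[0,0,0]],[[-31.5,0.5,0],[0,0,0]],[[-31.5,0.5,0],[0,0,0]],[[-31.5,0.5,0],[0,0,0]],[[-31.5,0.5,0],[0,0,0]],[[-31.5,0.5,0],[0,0,0]],[[-31.5,0.5,0],[0,0,0]],[[-31.5,0.5,0],[0,0,0]],[[-31.5,0.5,0],[0,0,0]],[[-31.5,0.5,0],[0,0,0]],[[-31.5,0.5,0],[0,0,0]],[[-31.5,0.5,0],[0,0,0]],[[-31.5,0.5,0],[0,0,0]],[[-31.5,0.5,0],[0,0,0]],[[-31.5,0.5,0],[0,0,0]],[[-31.5,0.5,0],[0,0,0]],[[-31.5,0.5,0],[0,0,0]],[[-31.5,0.5,0],[0,0,0]],[[0,0,0],[0,0,0]]]' | grep time
python3 -m crank '[[[0,0,0],[0,0,0.1425]],[[0,0,0],[0,0,0.1425]],[[0,0,0],[0,0,0.1425]],[[0,0,0],[0,0,0.1425]],[[0,0,0],[0,0,0.1425]],[[0,0,0],[0,0,0.1425]],[[0,0,0],[0,0,0.1425]],[[0,0,0],[0,0,0.1425]],[[0,0,0],[0,0,0.1425]],[[0,0,0],[0,0,0.1425]],[[0,0,0],[0,0,0.1425]],[[0,0,0],[0,0,0]]]'|head -1
python3 - <<'E'
from h import *
go(498,-394,40,0.03)
b=snap('side');P=cloud(b)
q=P.reshape(-1,3)
for nm,(x0,x1) in dict(amber=(375,470),beaker=(510,600)).items():
    m=(q[:,0]>x0)&(q[:,0]<x1)&(q[:,1]>-440)&(q[:,1]<-350)&(q[:,2]>15)&(q[:,2]<150); k=q[m]; print(nm,len(k),np.round(np.percentile(k,[3,97],axis=0)))
E
```

```text
time: 95.85
time: 97.05
t 97.05 tcp [ 494.1 -390.5  267. ] q [ 0.9999  0.0156 -0.0021 -0.003 ] F [ 0.8 -0.2  0.2] w 33.3 gf 15.0 j [-8.070e-01  2.900e-01  1.313e+00  1.000e-03  1.546e+00  7.330e-01]
phi 0.0312 rz 0.001 rotvec [-0.006  0.004  0.001] shift now [  4.7   5.  227. ] shift after turn [  3.7   3.6 227. ]
amber 527 [[ 388. -393.   18.]
 [ 447. -356.  141.]]
beaker 141 [[ 523. -398.   16.]
 [ 573. -365.   60.]]
```

```bash
python3 -m crank '[[[1,1,15],[0,0,0]],[[1,1,22],[0,0,0]],[[1,1,22],[0,0,0]],[[0,0,22],[0,0,0]],[[0,0,22],[0,0,0]],[[0,0,22],[0,0,0]],[[0,0,22],[0,0,0]],[[0,0,22],[0,0,0]],[[0,0,22],[0,0,0]],[[0,0,18],[0,0,0]],[[0,0,10],[0,0,0]],[[0,0,0],[0,0,0]],[[0,0,0],[0,0,0]]]'|grep -E "tool|wrist"
python3 -c "
from h import *
go(497.5,-394,15,0.03)"
```

```text
tool_pos: [498.0, -393.6, 49.6]
wrist_force: [-0.3, -0.4, 0.9]
t 98.4 tcp [ 498.  -393.6   49.6] q [ 9.999e-01  1.570e-02 -9.000e-04 -1.800e-03] F [-0.3 -0.4  0.9] w 33.1 gf 15.0 j [-8.060e-01  4.910e-01  1.507e+00  1.000e-03  1.148e+00  7.330e-01]
phi 0.0314 rz 0.001 rotvec [-0.004  0.002  0.001] shift now [-0.4  0.6 34.6] shift after turn [-0.5  0.4 34.6]
```

```bash
python3 -m crank '[[[0,0,10],[0,0,0]],[[0,0,10],[0,0,0]],[[0,0,7],[0,0,0]],[[0,0,3],[0,0,0]],[[0,0,0],[0,0,0]],[[0,0,0],[0,0,0]]]'|grep -E "tool|wrist"
python3 -m crank '[[[0,0,1],[0,0,0]],[[0,0,1],[0,0,0]],[[0,0,1],[0,0,0]],[[0,0,0],[0,0,0]]]'|grep -E "tool|wrist"
python3 -m crank '[[[0,0,0.7],[0,0,0]],[[0,0,0],[0,0,0]]]'|grep -E "tool|wrist"
python3 -m crank '[[[0,0,0.7],[0,0,0]],[[0,0,0],[0,0,0]]]'|grep -E "tool|wrist"
```

```text
tool_pos: [498.0, -393.5, 19.6]
wrist_force: [-0.0, 0.1, -0.3]
tool_pos: [497.8, -393.3, 16.5]
wrist_force: [0.0, -0.8, 0.2]
tool_pos: [497.8, -393.3, 15.8]
wrist_force: [0.5, 0.9, -0.5]
tool_pos: [497.8, -393.3, 15.1]
wrist_force: [0.6, -0.3, 0.3]
```

```bash
python3 -m crank '[[[0,0,0.7],[0,0,0]],[[0,0,0],[0,0,0]]]'|grep -E "tool|wrist"
python3 -m crank '[[[0,0,0.7],[0,0,0]],[[0,0,0],[0,0,0]]]'|grep -E "tool|wrist"
python3 -m crank '[[[0,0,0.7],[0,0,0]],[[0,0,0],[0,0,0]]]'|grep -E "tool|wrist"
```

```text
tool_pos: [497.8, -393.3, 14.4]
wrist_force: [-0.1, -0.1, 0.2]
tool_pos: [497.8, -393.3, 13.7]
wrist_force: [-0.3, -0.4, -0.5]
tool_pos: [497.8, -393.3, 13.0]
wrist_force: [0.9, -0.1, -0.3]
```

```bash
python3 -m crank '[[[0,0,0.7],[0,0,0]],[[0,0,0],[0,0,0]]]'|grep -E "tool|wrist"
python3 -m crank '[[[0,0,0.7],[0,0,0]],[[0,0,0],[0,0,0]]]'|grep -E "tool|wrist"
```

```text
tool_pos: [497.9, -393.4, 12.5]
wrist_force: [0.1, 0.1, 0.2]
tool_pos: [497.9, -393.4, 12.4]
wrist_force: [-2.1, 1.2, 3.9]
```

```bash
python3 -m crank '[[[0,0,0],[0,0,0]],[[0,0,0],[0,0,0]],[[0,0,0],[0,0,0]],[[0,0,0],[0,0,0]],[[0,0,-10],[0,0,0]],[[0,0,-20],[0,0,0]],[[0,0,-25],[0,0,0]],[[0,0,-25],[0,0,0]],[[0,0,-25],[0,0,0]],[[0,0,-25],[0,0,0]],[[0,0,-25],[0,0,0]],[[0,0,-25],[0,0,0]],[[0,0,-25],[0,0,0]],[[0,0,-25],[0,0,0]],[[0,0,-20],[0,0,0]],[[0,0,0],[0,0,0]]]' 60 |grep -E "tool|wrist"
python3 -m crank '[[[-20,20,0],[0,0,0]],[[-30,30,0],[0,0,0]],[[-30,30,0],[0,0,0]],[[-30,30,0],[0,0,0]],[[-20,30,0],[0,0,0]],[[-10,30,0],[0,0,0]],[[0,30,0],[0,0,0]],[[0,20,0],[0,0,0]],[[0,0,0],[0,0,0]]]' |grep -E "tool"
python3 - <<'E'
from h import *
for n in('top','side'):
    b=snap(n);P=cloud(b);hsv=cv2.cvtColor(b['pixels'],cv2.COLOR_BGR2HSV);q=P.reshape(-1,3);hq=hsv.reshape(-1,3)
    for nm,(x0,x1,zm) in dict(amber=(375,470,150),stopper=(470,522,60),beaker=(510,600,70)).items():
        m=(q[:,0]>x0)&(q[:,0]<x1)&(q[:,1]>-460)&(q[:,1]<-330)&(q[:,2]>12)&(q[:,2]<zm)
        if nm=='stopper': m&=(hq[:,0]<20)&(hq[:,1]>100)
        k=q[m]; print(n,nm,len(k),np.round(np.percentile(k,[3,97],axis=0)).tolist() if len(k)>3 else '')
    if n=='top':
        v,u=np.nonzero((hsv[...,0]<20)&(hsv[...,1]>100)&(abs(P[...,0]-497)<30)&(abs(P[...,1]+393)<30)); print('stopper top',len(u),onplane(b,[(u.mean(),v.mean())],29) if len(u) else '')
        im=b['pixels'];old=cv2.imread('pics/top1.png')
        # bystanders: image change against the start
        for nm,(u0,u1,v0,v1) in dict(filler=(215,236,228,250),meter=(252,274,220,256),tape=(230,264,134,160)).items(): print(nm,np.abs(im[v0:v1,u0:u1].astype(int)-old[v0:v1,u0:u1]).mean().round(1))
        # knob: white line and zero mark direction
        g=im.astype(float).mean(2); print(np.round(g[203:219,148:170]).astype(int))
E
python3 flag.py
```

```text
tool_pos: [499.9, -395.8, 266.7]
wrist_force: [-0.6, -0.4, 0.9]
tool_pos: [363.8, -619.9, 258.5]
top amber 366 [[392.0, -407.0, 28.0], [447.0, -359.0, 145.0]]
top stopper 60 [[484.0, -406.0, 25.0], [511.0, -377.0, 34.0]]
top beaker 173 [[513.0, -420.0, 13.0], [577.0, -367.0, 67.0]]
stopper top 60 [[ 497.76886922 -391.65148165   29.        ]]
filler 2.0
meter 2.0
tape 1.8
[[164 200 222 245 250 251 251 251 251 250 251 251 251 251 251 247 210 150
  101  92  90  95]
 [199 240 249 251 251 251 249 247 245 244 245 248 251 251 251 244 226 222
  142  87  83  93]
 [200 246 251 251 251 247 227 184 142 128 138 207 242 248 251 251 250 249
  221 121 101 104]
 [224 248 251 251 245 205 118  66  47  43  46  77 131 213 249 251 251 250
  245 161 127 126]
 [240 248 248 244 192  93  43  34  35  35  41  42  52 129 241 251 251 245
  241 192 148 148]
 [241 226 207 174  98  40  30  51  61  64  85  89  64  64 175 248 251 251
  250 232 163 170]
 [218 119  74  60  42  34  43  86 114 119 142 146 105  47 100 240 246 249
  248 243 173 213]
 [218 113  50  38  36  37  44  85 131 126 109 103  86  38  62 178 191 219
 
[... 300 characters left out ...]
50 251 251 239 169  85  47  37  35  35  37  49  77 174 247 251 252 251
  242 200 163 159]
 [246 251 251 250 237 183 114  68  56  55  70 129 186 236 250 252 252 251
  245 179 157 158]
 [234 250 251 251 251 244 220 172 160 156 188 230 248 251 251 250 251 250
  219 161 152 150]
 [182 243 251 251 251 251 250 244 242 242 248 251 251 252 251 242 245 242
  172 140 140 141]
 [122 213 245 250 251 252 252 251 251 251 252 252 250 251 251 240 201 144
  111 120 131 135]]
side amber 542 [[388.0, -394.0, 17.0], [448.0, -356.0, 140.0]]
side stopper 51 [[481.0, -407.0, 14.0], [508.0, -375.0, 30.0]]
side beaker 154 [[522.0, -397.0, 13.0], [572.0, -363.0, 59.0]]
flag 38 [105.0450901  113.70996407 115.01722564]
```

```bash
python3 - <<'E'
from h import *
s=snap('top'); K=np.array([[s['fx'],0,s['cx']],[0,s['fy'],s['cy']],[0,0,1.]]); D=np.array(s['dist_coeffs'],float)
A=att(s).T; t=-A@np.array(s['origin'])
pj=lambda p:cv2.projectPoints(np.array(p,float).reshape(-1,1,3),cv2.Rodrigues(A)[0],t,K,D)[0].reshape(-1,2)
P=[[*sw(30,63+dy),z] for z in(135,104.5) for dy in (22,0,-5,-20,-30,-36)]
print(np.round(pj(P)-[148,203],2))
g=s['pixels'].astype(float).mean(2)[203:219,148:170]
# ridge of the light line on the bar; centroid of dark zero mark
for c in range(6,13): w=np.clip(g[4:9,c]-45,0,None); print('line',c,round((w*np.arange(4,9)).sum()/w.sum(),2))
for c in range(15,19): w=np.clip(246-g[5:10,c],0,None); print('mark',c,round((w*np.arange(5,10)).sum()/w.sum(),2))
E
```

```text
[[ 0.02  6.41]
 [ 6.39  6.34]
 [ 7.84  6.33]
 [12.19  6.28]
 [15.1   6.25]
 [16.85  6.23]
 [ 2.81  7.6 ]
 [ 9.03  7.54]
 [10.44  7.52]
 [14.7   7.47]
 [17.54  7.44]
 [19.24  7.43]]
line 6 nan
line 7 6.42
line 8 6.48
line 9 6.42
line 10 6.12
line 11 6.07
line 12 6.07
mark 15 7.3
mark 16 7.43
mark 17 7.6
mark 18 7.63<stdin>:9: RuntimeWarning: invalid value encountered in scalar divide
```

```bash
python3 - <<'E'
from h import *
s=snap('side'); K=np.array([[s['fx'],0,s['cx']],[0,s['fy'],s['cy']],[0,0,1.]]); D=np.array(s['dist_coeffs'],float)
A=att(s).T; t=-A@np.array(s['origin'])
pj=lambda p:cv2.projectPoints(np.array(p,float).reshape(-1,1,3),cv2.Rodrigues(A)[0],t,K,D)[0].reshape(-1,2)
k=sw(30,63)
def end(a,r): d=YAW-np.pi/2+a; return [*(k+r*np.array([np.cos(d),np.sin(d)])),135]
for a in(-.1,-.05,0,.05,.1): p=pj([end(a,4),end(a,20),end(a,-20)]); print(a,np.round(p,2).tolist(),'slope dx/dy',round((p[1]-p[0])[0]/(p[1]-p[0])[1],3))
p=pj([end(0,4),end(0,20)]); u0,v0=int(p[:,0].min())-8,int(p[:,1].min())-6
print(u0,v0); print(np.round(s['pixels'].astype(float).mean(2)[v0:v0+20,u0:u0+20]).astype(int))
E
```

```text
-0.1 [[226.29, 265.82], [229.91, 261.41], [220.62, 272.7]] slope dx/dy -0.823
-0.05 [[226.2, 265.79], [229.5, 261.3], [221.04, 272.82]] slope dx/dy -0.734
0 [[226.12, 265.77], [229.08, 261.19], [221.48, 272.94]] slope dx/dy -0.647
0.05 [[226.03, 265.75], [228.65, 261.1], [221.93, 273.03]] slope dx/dy -0.564
0.1 [[225.94, 265.74], [228.21, 261.03], [222.38, 273.11]] slope dx/dy -0.482
218 255
[[173 173 175 176 177 175 175 176 177 179 178 179 182 185 184 155 155 115
  114 117]
 [173 174 175 176 176 176 175 175 176 174 177 177 177 176 177 176 179 181
  193 198]
 [173 176 175 175 176 176 174 174 175 176 175 175 174 174 172 172 194 205
  217 215]
 [175 176 176 177 175 175 175 174 175 176 177 177 174 174 174 200 227 228
  229 223]
 [175 175 176 176 175 174 174 174 176 176 158 167 205 169 168 235 231 213
  216 204]
 [174 176 175 174 175 173 173 174 176 163  85 161 233 131 115 230 234 220
  226 214]
 [176 176 175 174 175 174 175 177 177 114  77 217 152  24  55 176 228 232
  232 235]
 [176 175 175 175 175 175 175 176 155  57 145 215  26  32  40 112 170 210
  214 222]
 [175 174 173 173 174 175
[... 295 characters left out ...]
 117 163
  162 133]
 [176 185 199 189 174 229  69  33  41  41  42  36  35  32  26  45 145 229
  222 186]
 [210 222 236 236 155 114  31  38  40  40  39  34  34  35  31  84 224 237
  235 236]
 [228 233 234 238 166  24  35  41  41  40  37  34  32  31  37 111 240 236
  232 221]
 [209 234 237 224  62  35  38  43  40  41  34  32  32  31  35  88 182 234
  233 207]
 [234 237 217 114  29  38  43  40  42  33  33  35  32  33  37  32  58 179
  226 235]
 [236 217  66  22  32  38  39  39  36  31  33  34  32  32  40  36  33  41
  138 240]
 [228  64  30  28  28  32  34  37  31  34  33  32  33  40  41  39  37  31
   76 229]
 [169  26  34  29  26  30  30  30  34  34  31  33  37  39  40  41  39  37
   48 149]]
```

```bash
python3 -c "
from h import *
st(); print(r.job_done())"
```

```text
t 103.55 tcp [ 365.6 -617.2  261.1] q [ 0.9999  0.0159 -0.001  -0.0022] F [ 1.  -0.  -0.5] w 59.6 gf 0.0 j [-1.156  0.485  1.062 -0.     1.599  0.383]
the job is handed in; nothing more can be done
None
```

I handed the job in at 103.6 s: the knob is on zero to within about 0.04 rad by the images, and the amber bottle, beaker and stopper were each read with the flag fully up and now stand upright on the mat; the three bystanders show no change in the images.

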